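# Fit a paper roll in its bench stand with the spindle

## Robot

A 7-joint arm with a two-finger parallel gripper is mounted at the origin on a cart in front of the work surface, level with it; the furniture and walls round the work are solid. World frame = base frame: x ahead of the robot, y to its left, z up, the work surface at z = 0. Lengths are in m, angles in rad, forces in N, time in s.
With the tool pointing down it reaches from about 0.4 to 0.85 m from the base axis. Payload 4.5 kg.
Tool frame: the origin (TCP) lies midway between the tips of the shut fingers; the grasp point (between the pads) lies 19 mm behind it; z points along the fingers, y is the line along which they close (so a half turn about z gives the same grasp; the last joint's range is limited). The gripper opens to 88 mm and grips with 3 to 60 N. Pads are 18 mm wide; open, the fingers measure 123 mm over their backs; the gripper's body (75 mm by 187 mm) begins 45 mm behind the grasp point.
Start: joints at [1.317, 0.689, -0.195, 1.565, 0.157, 0.902, -0.215], TCP at [0.177, -0.599, 0.239] pointing down, gripper open.
Joint ranges: [-3.01, 3.01], [-0.46, 2.08], [-1.47, 1.51], [0.13, 2.56], [-1, 4.14], [0.04, 2.09], [-2.66, 2.66]. Speed limits (rad/s): [2.57, 2.57, 3.14, 3.14, 3.14, 3.14, 3.14].

## Interface

Orientations are given as a unit quaternion [x, y, z, w].
In Python, from plant import r gives the robot as it stands.
- The arm moves only by the tool carry_out, never from a script. Its argument "plan" is a list of rows, each an object with "rot": the turn, a rotation vector about the tool's x, y, z in rad, a list of three; "xyz": the shift along the tool's x, y, z in m, a list of three; "grip": the closure in counts, from 0 (fully open) to 255 (shut). In form: [{"rot": [wx, wy, wz], "xyz": [dx, dy, dz], "grip": grip}, ...]. A call has 1 to 8 rows; each row is the pose to reach, as a shift and turn from the pose commanded when the call began, along the tool's axes at that moment; what a row does not reach only later rows make up. A row lasts 1/12 s, in which the tool goes at most 41.7 mm and 7.16 degrees, less where a joint would pass 70% of its speed; a pose out of reach is approached as far as the arm can. A call with a gripper value outside its range is refused whole. The fingers move at their own pace and stop on an object; "squeeze" is the grip in N (left out, the last holds). Time passes only in rows, so rows that repeat a pose let the fingers close. It gives the time, the measured TCP pose, the force, the opening and the grip force at its end, in the units of the state.
- r.get_state(): the state, without advancing time (a new reading comes with each control period).
- r.snapshot(name): name is "side" or "top"; returns the picture (480x640x3 uint8, red, green, blue); there is no depth.
- r.camera_params(name): a dict with "fx", "fy", "cx", "cy" (pixels), "position" and "attitude" of the camera in the world. Camera axes: x right, y down, z forward; pixel columns grow to the right and rows downward; lengths in m; the calibration is good to about 2 mm. A picture is of the moment at which its call begins. camera_params takes no time and is no camera call.
- r.finish_job(): hands the job in; it is judged then, once.
The state is a dict: "clock": time; "q": joint angles; "qd": joint speeds; "joint_torque": joint torques, N m; "tool_pos": TCP position; "eef_rot": TCP orientation; "contact_force": force on the tool from outside, world axes, zero at the start; "moment": the same for the moment, N m; "opening": opening from 0.0 (shut) to 1.0 (fully open); "finger_force": force on a finger pad.
Only numpy, scipy, OpenCV 4.12 (cv2) and the standard library are available. Lean on these libraries where they do the work, as an engineer would, in place of code of your own. Each camera call takes 0.05 s, during which the arm holds its last target. There are 200 camera calls.

## Task

Put the roll of brown paper between the two cheeks of the wooden stand, then thread the red-knobbed spindle through one cheek, the roll's core and the other cheek, and push it fully home so that the knob bears on the cheek. Ease the rod through gently, never forcing it against the stand, let go of everything, and leave the bottle, cup, tape and lighter where they are.

Things in the scene. Friction and masses are not known exactly. Their poses are not given: they have to be found in the camera images.
- stand_axis (a point): Point midway between the stand's cheeks on the line through their holes, 58 mm above the bench; its y axis runs along that line, towards the robot's side, z up. Both cheeks have a straight 17 mm hole with a 3 mm chamfered outer mouth. Two rails 44 mm apart (tops 32 mm above the bench) cradle the roll with its core 1 mm below this line; the rod's nose lifts it by that 1 mm.
- stand_entry (a point): Centre of the mouth of the hole in the outer face of the cheek nearer to the robot; axes as stand_axis, which is 72 mm farther in.
- roll_center (a point): Centre of the roll of brown paper: 64 mm diameter, 90 mm wide (92 mm over its core), 0.19 to 0.33 kg, open core of 20 mm bore right through; y axis along the core. It starts lying in a pale wooden tray (two rails, tops 26 mm above the bench) with its centre 51 mm above the bench. Grip it across its diameter. In the stand it has 6 mm to spare at each end.
- spindle_center (a point): Half-way along the spindle's rod: aluminium, 14 mm in diameter, 170 mm long, 200 mm with its red knob, about 0.1 kg, nose tapered to 6 mm over 14 mm; y axis points from nose to knob. It starts level, 45 mm above the bench, in two notched wooden posts (12 mm thick, 112 mm clear between them, tops 59 mm above the bench) on a 10 mm base; grip it between the posts.
- spindle_tip (a point): End of the spindle's nose, 85 mm from spindle_center.
- spindle_knob (a point): Grip point of the red knob, on the axis, 102 mm from spindle_center: the knob is 30 mm long, 22 mm in diameter here, with a 26 mm flange 3 mm thick next to the rod. Its inner face is 17 mm from this point towards the nose and bears on the cheek when the spindle is home.
- spindle_seat (a point): Point on the spindle's axis 72 mm from the knob's inner face towards the nose, 13 mm from spindle_center towards the knob; it coincides with stand_axis when the spindle is home.
- spindle: The spindle as a body; origin at spindle_center, same axes.
- roll: The paper roll as a body; origin at roll_center, same axes.
- stand: Roll stand, fixed on the bench: dark wooden base 90 x 148 x 10 mm with two upright wooden cheeks, each 70 mm wide and 20 mm thick, tops 86 mm above the bench, 104 mm apart inside and 144 mm over their outer faces. Origin under its middle on the bench, y axis along the line of the holes.
- spray: Bystander: slim white mist bottle, 36 mm across, 129 mm tall, standing; origin at its foot.
- cup: Bystander: small clear paste cup, 63 mm across, 36 mm tall; origin at its foot.
- tape: Bystander: roll of tan tape lying flat, 93 mm across, 24 mm high; origin under its centre.
- red_lighter: Bystander: red lighter lying flat, 73 x 50 x 14 mm; origin under its centre.
Not all that is in view belongs to the job. Of the things that look like the roll, the larger one is meant.

How it is judged:
By the outcome, as a careful person would: the job done as asked, in the order asked, and still so for the second after the job is handed in, with the robot touching nothing.
It also fails if it takes over 54 s, if anything falls off the work surface, if the arm or the gripper's body presses on something with over 40 N, if the wrist force passes 120 N, or if a joint passes its speed limit or range.

## Working session

There is one attempt and no reset: what is moved stays moved. The work goes in short steps, Python scripts to look and compute and a tool call to move; the robot and the scene stay as the last step left them, time stands still between calls to the robot, and variables do not carry over. Pictures are saved under pics/ and viewed, at most 10 in all, crops included, and the job is handed in when it is done.

Besides the shell and the picture viewer there is one more tool, called after ">>>" as a command line: name --argument value ..., lists and objects as JSON in quotes. carry_out: Moves the arm, as the interface text tells. Its arguments: {"type":"object","properties":{"plan":{"type":"array"},"squeeze":{"type":"number"}},"required":["plan"]}

```bash
mkdir -p pics; ls; python3 - <<'E'
from plant import r
import cv2
for n in("side","top"):
    im=r.snapshot(n); cv2.imwrite(f"pics/{n}0.png",im[:,:,::-1]); print(n,r.camera_params(n))
s=r.get_state();print(s)
E
```

```text
pics
side {'fx': 455.99895343255713, 'fy': 455.99895343255713, 'cx': 318.2307173074102, 'cy': 241.60844924701894, 'position': array([ 0.4681886 , -0.55092051,  0.52212236]), 'attitude': array([ 0.84026403, -0.00474499,  0.00334374, -0.54214635])}
top {'fx': 537.8683429750306, 'fy': 537.8683429750306, 'cx': 315.82611470974933, 'cy': 240.37708190538103, 'position': array([0.40160055, 0.42614547, 1.06181541]), 'attitude': array([ 0.71058127, -0.70225878,  0.04063027, -0.01600163])}
{'clock': 0.1, 'q': array([ 1.31680931,  0.68985652, -0.19453539,  1.56619863,  0.15730881,
        0.90251595, -0.21509629]), 'qd': array([ 0.000301  , -0.00200164,  0.0005936 , -0.00254878, -0.00029434,
       -0.00051658,  0.00077859]), 'joint_torque': array([-3.06765258e-03, -5.28505647e+01, -1.27121653e+00, -1.53837723e+01,
       -5.24387928e-02,  1.98456815e-03,  4.77341916e-05]), 'tool_pos': array([ 0.17720277, -0.59878206,  0.23802887]), 'eef_rot': array([ 9.89658256e-01,  1.43443043e-01, -1.71905178e-04, -7.74169190e-04]), 'contact_force': array([ 0.10490088, -0.00766528, -0.04145082]), 'moment': array([ 0.01047533,  0.031764  , -0.02077126]), 'finger_force': 0.0, 'opening': 1.0012437163769377}
```

View pics/top0.png

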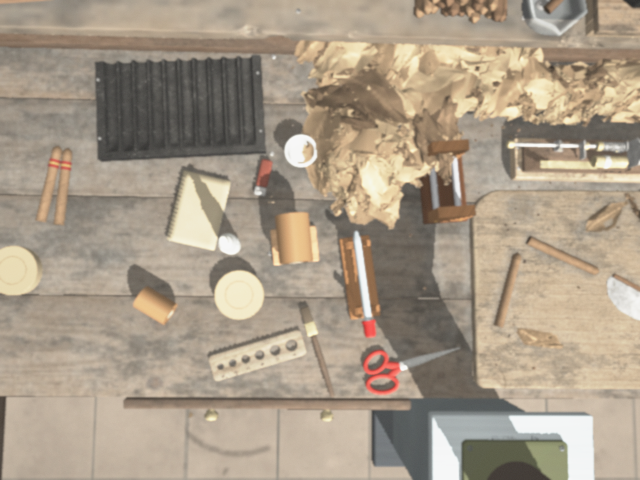

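View pics/side0.png

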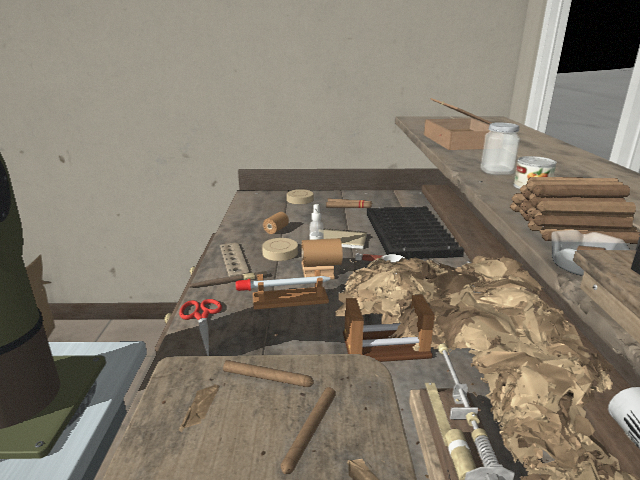

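The top view shows the stand around (447,180), the roll in its tray at (294,238), and the spindle from about (357,235) to its knob at (369,328). The side view shows the spindle at (285,285), the roll at (322,255) and the stand at (390,330). I'll take enlarged crops next.

```bash
python3 - <<'E'
import cv2
a=cv2.imread("pics/top0.png")[125:350,255:495]; b=cv2.imread("pics/side0.png")[225:375,220:460]
cv2.imwrite("pics/c1.png",cv2.resize(a,None,fx=2.6,fy=2.6,interpolation=cv2.INTER_CUBIC)[:600])
cv2.imwrite("pics/c2.png",cv2.resize(b,None,fx=3.2,fy=3.2,interpolation=cv2.INTER_CUBIC))
E
```

```text
(no output)
```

View pics/c1.png

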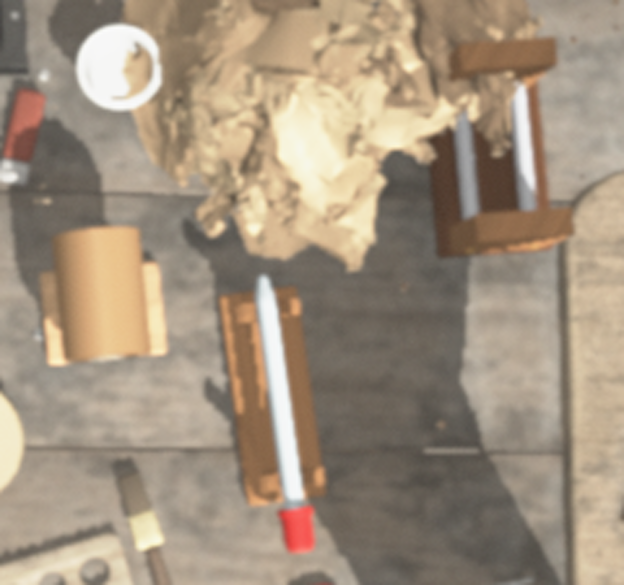

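View pics/c2.png

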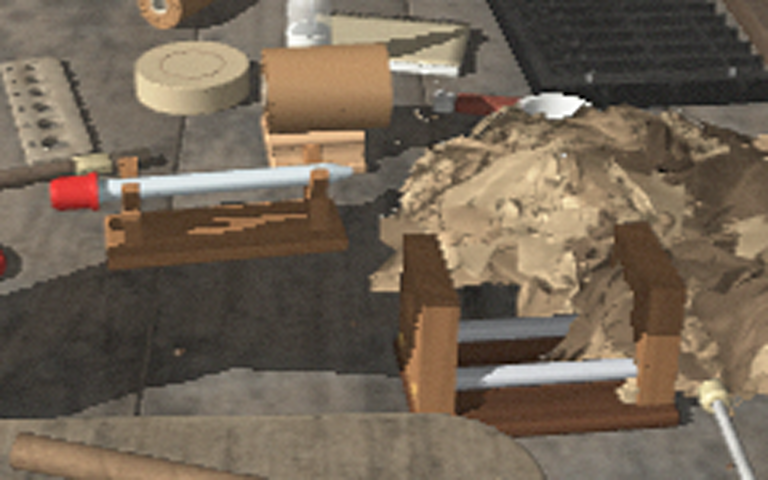

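Crop 1 gives these in full-image pixels. The cheek tops run from about (427,211) to (475,207) on the near cheek and (429,147) on the far one. The roll spans x 276–310 and y 213–263. The nose is at (356,232) and the knob at (370,328). The side crop agrees, and shows loose paper reaching the far-left corner of the stand.

```bash
cat > h.py <<'E'
import numpy as np, cv2
from scipy.spatial.transform import Rotation as R
from plant import r
def ray(n,uv):
    c=r.camera_params(n); uv=np.atleast_2d(uv).astype(float)
    d=np.c_[(uv[:,0]-c['cx'])/c['fx'],(uv[:,1]-c['cy'])/c['fy'],np.ones(len(uv))]
    return c['position'],R.from_quat(c['attitude']).apply(d)
def plane(n,uv,z):
    p,d=ray(n,uv); return p+d*((z-p[2])/d[:,2])[:,None]
def proj(n,X):
    c=r.camera_params(n); x=R.from_quat(c['attitude']).inv().apply(np.atleast_2d(X)-c['position'])
    return np.c_[c['cx']+c['fx']*x[:,0]/x[:,2],c['cy']+c['fy']*x[:,1]/x[:,2]]
def tri(u1,u2,n1="top",n2="side"):
    p,d=ray(n1,u1);q,e=ray(n2,u2);d=d[0];e=e[0]
    s=np.linalg.lstsq(np.c_[d,-e],q-p,rcond=None)[0]
    a,b=p+s[0]*d,q+s[1]*e; return (a+b)/2,np.linalg.norm(a-b)
def comps(im,lo,hi,roi,mina=15):
    h=cv2.cvtColor(im,cv2.COLOR_RGB2HSV); m=cv2.inRange(h,np.array(lo),np.array(hi))
    k=np.zeros_like(m); x0,y0,x1,y1=roi; k[y0:y1,x0:x1]=m[y0:y1,x0:x1]
    cs=[c for c in cv2.findContours(k,cv2.RETR_EXTERNAL,cv2.CHAIN_APPROX_NONE)[0] if cv2.contourArea(c)>=mina]
    return k,sorted(cs,key=cv2.contourArea,reverse=True)
E
python3 - <<'E'
from h import *
np.set_printoptions(precision=4,suppress=True)
T=cv2.imread("pics/top0.png")[:,:,::-1].copy();S=cv2.imread("pics/side0.png")[:,:,::-1].copy()
h=cv2.cvtColor(T,cv2.COLOR_RGB2HSV)
for n,p in dict(roll=(294,235),tray=(314,240),rod=(362,275),nearcheek=(450,213),farcheek=(450,147),base=(447,190),bench=(455,235),post=(350,242)).items(): print(n,h[p[1],p[0]])
def show(n,im,lo,hi,roi,z):
    k,cs=comps(im,lo,hi,roi)
    for c in cs[:3]:
        q=cv2.minAreaRect(c);b=cv2.boxPoints(q); print(n,cv2.contourArea(c),'c',np.array(q[0]),'box',b.round(1).tolist(),'W',plane("top",b,z)[:,:2].tolist())
show('knob',T,(0,190,120),(8,255,255),(355,310,385,345),.045)
show('rod',T,(85,5,150),(125,120,255),(345,225,380,325),.045)
show('roll',T,(8,90,100),(20,200,255),(268,205,322,270),.08)
show('cheekN',T,(3,110,60),(18,255,255),(418,196,480,222),.086)
show('cheekF',T,(3,110,60),(18,255,255),(418,135,480,156),.086)
show('railR',T,(85,5,120),(130,120,255),(445,150,470,210),.032)
show('railL',T,(85,5,100),(130,120,255),(425,150,444,210),.032)
k,cs=comps(S,(0,190,120),(8,255,255),(225,270,262,300));print('side knob',[cv2.minAreaRect(c) for c in cs])
k,cs=comps(S,(85,5,150),(125,120,255),(245,270,340,300));print('side rod',[cv2.boxPoints(cv2.minAreaRect(c)).tolist() for c in cs])
E
```

```text
roll [ 18  97 236]
tray [ 20  76 243]
rod [ 90   1 246]
nearcheek [ 14 119 146]
farcheek [ 13 118 145]
base [ 11 104  83]
bench [ 17  39 168]
post [ 14 124 196]
rod 80.5 c [361.1085 274.9859] box [[352.8999938964844, 231.39999389648438], [357.8999938964844, 230.6999969482422], [369.29998779296875, 318.6000061035156], [364.29998779296875, 319.20001220703125]] W [[0.5015557484630557, 0.3206590745596718], [0.5029429428550782, 0.3110225811388533], [0.3371599819728879, 0.2888021364596194], [0.33586036705664546, 0.2983302925159529]]
roll 1678.5 c [293.  237.5] box [[272.0, 212.0], [314.0, 212.0], [314.0, 263.0], [272.0, 263.0]] W [[0.5318295983923688, 0.47331426645252356], [0.5329919608731317, 0.39622053120157846], [0.4391765691599472, 0.39522215873549743], [0.43828071762548854, 0.47173666074639725]]
cheekN 542.5 c [449.9254 210.9715] box [[424.29998779296875, 204.8000030517578], [470.29998779296875, 194.3000030517578], [475.5, 217.1999969482422], [429.5, 227.60000610351562]] W [[0.5486487311536945, 0.19302869363813013], [0.5695380474496574, 0.10696970931727756], [0.5271043535576774, 0.09783193059144091], [0.5064760460617306, 0.183667600946848]]
cheekF 383.0 c [448. 148.] box [[429.0, 141.0], [467.0, 141.0], [467.0, 155.0], [429.0, 155.0]] W [[0.6686448123551288, 0.18353467954088654], [0.6700650984501599, 0.11199943799613787], [0.6434900404287252, 0.11232655842109429], [0.6421406136520856, 0.18370872839342992]]
side knob [((242.5, 284.0), (10.0, 13.0), 90.0)]
side rod [[[252.76263427734375, 280.79541015625], [316.9290771484375, 276.0423583984375], [317.3165283203125, 281.27288818359375], [253.15008544921875, 286.02593994140625]]]
```

```bash
python3 - <<'E'
from h import *
np.set_printoptions(precision=4,suppress=True,linewidth=150)
T=cv2.imread("pics/top0.png")[:,:,::-1].copy();S=cv2.imread("pics/side0.png")[:,:,::-1].copy()
def red(im,roi):
    x0,y0,x1,y1=roi;a=im.astype(int);m=((a[...,0]>130)&(a[...,0]>2.2*a[...,1])).astype(np.uint8)
    k=np.zeros_like(m);k[y0:y1,x0:x1]=m[y0:y1,x0:x1];c=max(cv2.findContours(k,0,1)[0],key=cv2.contourArea);return k,cv2.minAreaRect(c)
k,q=red(T,(355,310,385,345));k2,q2=red(S,(225,270,262,300));print('knob',q,q2)
def cen(k): y,x=np.nonzero(k);return np.array([x.mean(),y.mean()])
print('knob tri',tri(cen(k),cen(k2)))
print(plane("top",cv2.boxPoints(q),.045)[:,:2].tolist())
# rod rows
def line(lo,hi,roi):
    k,_=comps(T,lo,hi,roi,1);pts=[]
    for y in range(roi[1],roi[3]):
        x=np.nonzero(k[y])[0]
        if len(x): pts.append((x.mean(),y,len(x)))
    return np.array(pts)
p=line((0,0,190),(179,55,255),(345,225,380,322)); print('rod rows',p[[0,1,2,3,4,5]].tolist(),p[-3:].tolist())
P=plane("top",p[8:-5,:2],.045)[:,:2]; vx=cv2.fitLine(P.astype(np.float32),cv2.DIST_HUBER,0,.001,.001).ravel();print('rod line',vx, 'tip',plane("top",p[0,:2],.045))
for n,roi in(('L',(426,160,444,206)),('R',(446,160,466,203))):
    p=line((0,0,90),(179,60,255),roi);P=plane("top",p[:,:2],.029)[:,:2]
    print('rail',n,p[::6].tolist(),cv2.fitLine(P.astype(np.float32),cv2.DIST_HUBER,0,.001,.001).ravel())
for n,roi in(('N',(420,196,480,224)),('F',(420,132,480,160))):
    h=cv2.cvtColor(T,cv2.COLOR_RGB2HSV);m=comps(T,(3,80,110),(18,255,255),roi,1)[0]
    for y in range(roi[1],roi[3]):
        x=np.nonzero(m[y])[0]
        if len(x): print(n,y,x.min(),x.max(),len(x),h[y,[435,445,455,465],2])
for y in range(208,270,4): 
    h=cv2.cvtColor(T,cv2.COLOR_RGB2HSV)[y,268:322];x=np.nonzero((h[:,1]>=88)&(h[:,2]>140))[0]+268; print('roll',y,x.min() if len(x) else 0,x.max() if len(x) else 0,len(x))
E
```

```text
knob ((369.85296630859375, 328.0882568359375), (14.85973834991455, 11.605780601501465), 77.47119140625) ((243.0, 284.0), (10.0, 14.0), 90.0)
knob tri (array([0.3195, 0.2889, 0.0441]), np.float64(0.0003584620811557903))
[[0.3304790069161096, 0.3015452260814555], [0.3353453623610646, 0.2801538054193961], [0.30836806263833705, 0.27402390542078375], [0.3035409882602622, 0.2953808971522966]]
rod rows [[356.0, 232.0, 3.0], [356.0, 233.0, 3.0], [356.5, 234.0, 4.0], [356.5, 235.0, 4.0], [356.5, 236.0, 4.0], [357.0, 237.0, 5.0]] [[368.0, 316.0, 7.0], [368.0, 317.0, 5.0], [367.0, 320.0, 1.0]]
rod line [0.9891 0.1473 0.4162 0.3025] tip [[0.5005 0.3147 0.045 ]]
rail L [[426.0, 165.0, 1.0], [432.5, 171.0, 6.0], [432.5, 177.0, 8.0], [433.5, 183.0, 8.0], [434.0, 189.0, 9.0], [434.5, 195.0, 8.0], [435.0, 201.0, 9.0]] [0.9956 0.0939 0.5937 0.1607]
rail R [[458.77777777777777, 160.0, 9.0], [457.09090909090907, 166.0, 11.0], [457.1111111111111, 172.0, 9.0], [456.72727272727275, 178.0, 11.0], [456.9, 184.0, 10.0], [456.5, 190.0, 8.0], [457.0, 196.0, 9.0], [457.0, 202.0, 7.0]] [ 0.9999 -0.0165  0.5985  0
[... 1527 characters left out ...]
0 147 132]
F 149 421 468 46 [146 140 140 124]
F 150 422 466 43 [148 136 129 115]
F 151 422 465 40 [139 123 116 123]
F 152 422 464 38 [122 121 110 149]
F 153 424 463 39 [112 140 108 172]
F 154 422 462 37 [110 170 121 181]
F 155 420 461 33 [114 184 143 182]
F 156 424 461 28 [128 189 170 181]
F 157 420 461 28 [137 191 202 179]
F 158 423 461 26 [142 188 227 179]
F 159 420 461 30 [152 181 237 179]
roll 208 0 0 0
roll 212 290 304 15
roll 216 278 308 31
roll 220 278 308 31
roll 224 279 309 31
roll 228 279 309 31
roll 232 272 310 37
roll 236 272 310 37
roll 240 272 311 37
roll 244 273 311 37
roll 248 272 311 39
roll 252 272 312 36
roll 256 273 312 35
roll 260 273 312 35
roll 264 0 0 0
roll 268 0 0 0
```

```bash
python3 - <<'E'
from h import *
np.set_printoptions(precision=4,suppress=True,linewidth=150)
T=cv2.imread("pics/top0.png",0);S=cv2.imread("pics/side0.png",0)
g={"top":[(427,210),(474,204.5),(475.4,215),(428,221.5),(429.5,142),(467.5,140),(468.5,150),(431,153)],
"side":[(346,298.4),(356.6,298.4),(362.8,320.3),(352.8,319.7),(411.6,295.3),(422.5,294.4),(434,314),(421.6,315.6)]}
for n,im in(("top",T),("side",S)):
    a=np.array(g[n],np.float32).reshape(-1,1,2)
    b=cv2.cornerSubPix(im,a.copy(),(3,3),(-1,-1),(3,50,.01)).reshape(-1,2)
    for t,q in(("raw",a.reshape(-1,2)),("sub",b)):
        P=plane(n,q,.086)[:,:2];N,F=P[:4].mean(0),P[4:].mean(0);d=F-N
        print(n,t,q.round(1).tolist(),'\n',P.tolist(),'mid',(N+F)/2,'sep',np.linalg.norm(d),'yaw',np.degrees(np.arctan2(d[1],d[0])))
# line segments
lsd=cv2.createLineSegmentDetector()
for n,im,roi in(("top",T,(415,130,485,230)),("side",S,(335,285,445,365))):
    x0,y0,x1,y1=roi
    L=lsd.detect(cv2.resize(im[y0:y1,x0:x1],None,fx=4,fy=4,interpolation=cv2.INTER_CUBIC))[0][:,0]
    for l in L:
        if np.hypot(l[2]-l[0],l[3]-l[1])>60: print(n,((l-np.array([0,0,0,0]))/4+np.array([x0,y0,x0,y0])-.375).round(1))
E
```

```text
top raw [[427.0, 210.0], [474.0, 204.5], [475.3999938964844, 215.0], [428.0, 221.5], [429.5, 142.0], [467.5, 140.0], [468.5, 150.0], [431.0, 153.0]] 
 [[0.5390435206129762, 0.18810109016891455], [0.5506346194107214, 0.10038217072473887], [0.5311030701356999, 0.09802857601206955], [0.5177440066505196, 0.18638019972790884], [0.6667664809011963, 0.18260840267450937], [0.6719864697212082, 0.111032174761513], [0.6530225123901705, 0.10938250992660281], [0.6459913992018234, 0.17993489672658924]] mid [0.597  0.1445] sep 0.12483577807572649 yaw 1.1550682474396343
top sub [[427.3999938964844, 211.89999389648438], [474.0, 204.5], [475.6000061035156, 214.3000030517578], [428.0, 221.5], [429.5, 142.0], [467.5, 138.60000610351562], [468.0, 150.39999389648438], [431.0, 153.0]] 
 [[0.5355482469978197, 0.1873567581311042], [0.5506346194107214, 0.10038217072473887], [0.532386897398613, 0.0976894954788678], [0.5177440066505196, 0.18638019972790884], [0.6667664809011963, 0.18260840267450937], [0.6746946765131192, 0.11097933482468764], [0.6523297698381074, 0.11025758607796232], [0.6459913992018234, 0.179
[... 1104 characters left out ...]
.5456592516116585, 0.16392882242016826], [0.5507275087957234, 0.09164354080053982], [0.5313466980865476, 0.08972763392555683], [0.6506896282972537, 0.17366972800566094], [0.6695245513164563, 0.17442306317852896], [0.6749750764170337, 0.10930136371305821], [0.6550783849414036, 0.10621929378007333]] mid [0.6006 0.1342] sep 0.12468734093842777 yaw 6.180418537589321
top [461.  199.2 456.8 157.3]
top [453.3 179.4 454.1 195.8]
top [471.8 215.3 450.2 219.3]
top [438.8 206.7 435.4 172.2]
top [429.5 175.3 432.8 208.8]
side [406.7 337.3 382.2 338.3]
side [372.5 344.7 399.5 343. ]
side [417.2 359.1 379.7 361.5]
side [433.9 357.7 417.  359. ]
side [362.3 331.4 396.4 329.3]
side [383.2 324.1 362.9 324.8]
```

```bash
python3 - <<'E'
from h import *
from scipy.optimize import least_squares
np.set_printoptions(precision=4,suppress=True,linewidth=150)
for row in(178,195):
  l=np.array([np.interp(row,[172.2,206.7],[435.4,438.8])+np.interp(row,[175.3,208.8],[429.5,432.8])])/2
  rr=(np.interp(row,[157.3,199.2],[456.8,461])+np.interp(row,[179.4,195.8],[453.3,454.1]))/2
  print(plane("top",[(l[0],row),(rr,row)],.028))
top=np.array([(437,208.7),(474.3,204.3),(475.4,214.9),(438,219.5),(429.5,142),(467.5,139.2),(468.5,150.2),(431,152.5)])
side=np.array([(345.8,298),(356.3,298.1),(362.8,320.3),(352,320.3),(412,295),(422.5,294.4),(434,314),(422.2,315.3)])
# local (axis, lateral): along axis a, lateral b (left +)
loc=np.array([(-52,35),(-52,-35),(-72,-35),(-72,35),(72,35),(72,-35),(52,-35),(52,35)])/1e3
locs=np.array([(-72,35),(-52,35),(-52,-35),(-72,-35),(52,35),(72,35),(72,-35),(52,-35)])/1e3
def W(p,l):
    c,s=np.cos(p[2]),np.sin(p[2]);return np.c_[p[0]+c*l[:,0]-s*l[:,1],p[1]+s*l[:,0]+c*l[:,1],np.full(len(l),.086)]
ft=lambda p:(proj("top",W(p,loc))-top).ravel(); fs=lambda p:(proj("side",W(p,locs))-side).ravel()
for n,f in(("top",ft),("side",fs),("both",lambda p:np.r_[ft(p),fs(p)])):
    s=least_squares(f,[.6,.14,.1],loss='soft_l1');print(n,s.x[:2],np.degrees(s.x[2]),f(s.x).reshape(-1,2).round(1).tolist())
# roll: silhouette edges
L=np.array([(278,216),(279,228)]);Rr=np.array([(308.5,216),(309.5,228),(311.5,248),(312.5,260)])
print('roll mid',plane("top",[(293.3,216),(294.3,228)],.051))
im=cv2.imread("pics/top0.png",0)
roi=(262,200,330,275);x0,y0,x1,y1=roi
for l in cv2.createLineSegmentDetector().detect(cv2.resize(im[y0:y1,x0:x1],None,fx=4,fy=4,interpolation=cv2.INTER_CUBIC))[0][:,0]:
    if np.hypot(l[2]-l[0],l[3]-l[1])>60: print((l/4+np.array([x0,y0,x0,y0])-.375).round(1))
E
```

```text
[[0.6107 0.1619 0.028 ]
 [0.6115 0.1159 0.028 ]]
[[0.577  0.1589 0.028 ]
 [0.5778 0.1138 0.028 ]]
top [0.5982 0.1398] 5.700893099096161 [[0.0, -0.7], [0.0, 0.6], [0.1, 0.7], [0.2, -0.7], [0.5, 0.2], [-0.6, 0.1], [-0.4, -0.4], [0.1, 0.2]]
side [0.6005 0.134 ] 5.074027212831769 [[-0.6, 0.2], [-0.3, -0.4], [0.5, -1.0], [-0.5, -0.3], [-0.4, -0.3], [-0.3, -0.2], [0.7, 1.2], [1.2, 0.6]]
both [0.5997 0.1385] 5.391413115179544 [[0.5, -1.6], [0.5, -0.1], [0.6, -0.0], [0.6, -1.6], [1.3, -0.7], [0.3, -0.6], [0.4, -1.1], [0.9, -0.7], [-1.3, -0.9], [-1.0, -1.6], [-0.1, -2.4], [-1.0, -1.7], [-1.4, -1.6], [-1.4, -1.6], [-0.3, -0.4], [0.2, -1.0]]
roll mid [[0.5287 0.4344 0.051 ]
 [0.5059 0.4322 0.051 ]]
[271.6 246.9 273.3 264.1]
[318.8 259.1 315.7 227.3]
[309.5 227.2 312.6 260.4]
```

```bash
cat >> h.py <<'E'
def to(*wps):
    """print shifts in current tool axes to world waypoints (x,y,z,yawdeg of tool x, [pitch about tool y])"""
    s=r.get_state();Q=R.from_quat(s['eef_rot']);x=Q.as_matrix()[:,0]
    print('t',round(s['clock'],2),'pos',s['tool_pos'].round(4),'yaw',np.degrees(np.arctan2(x[1],x[0])).round(2),'zax',Q.as_matrix()[:,2].round(3),'F',np.round(s['contact_force'],1),'op',round(s['opening'],3),'ff',round(s['finger_force'],1))
    for w in wps:
        T=R.from_euler('z',w[3],degrees=True)*R.from_euler('x',180,degrees=True)
        print(' xyz',Q.inv().apply(np.array(w[:3])-s['tool_pos']).round(4).tolist(),'rot',(Q.inv()*T).as_rotvec().round(4).tolist())
E
python3 - <<'E'
from h import *
to((.45,-.35,.3,5.3),(.56,-.05,.3,5.3),(.484,.43,.2,5.3),(.484,.43,.032,5.3))
E
```

```text
t 0.1 pos [ 0.1772 -0.5988  0.238 ] yaw 16.49 zax [-0.001  0.001 -1.   ] F [ 0.1 -0.  -0. ] op 1.001 ff 0.0
 xyz [0.3322, -0.1612, -0.0618] rot [-0.0016, 0.0003, 0.1954]
 xyz [0.5228, -0.4176, -0.0614] rot [-0.0016, 0.0003, 0.1954]
 xyz [0.5863, -0.8993, 0.0394] rot [-0.0016, 0.0003, 0.1954]
 xyz [0.5863, -0.899, 0.2074] rot [-0.0016, 0.0003, 0.1954]
```

>>> carry_out --plan '[{"rot": [0,0,0],"xyz": [0.033,-0.016,-0.03],"grip": 0},{"rot": [0,0,0],"xyz": [0.332,-0.161,-0.062],"grip": 0},{"rot": [0,0,0],"xyz": [0.332,-0.161,-0.062],"grip": 0},{"rot": [0,0,0],"xyz": [0.332,-0.161,-0.062],"grip": 0},{"rot": [0,0,0],"xyz": [0.332,-0.161,-0.062],"grip": 0},{"rot": [0,0,0],"xyz": [0.332,-0.161,-0.062],"grip": 0},{"rot": [0,0,0],"xyz": [0.332,-0.161,-0.062],"grip": 0},{"rot": [0,0,0],"xyz": [0.332,-0.161,-0.062],"grip": 0}]' --squeeze 30

```text
clock: 0.77
tool_pos: [0.4165, -0.3804, 0.2958]
eef_rot: [0.99, 0.143, -0.0, -0.0]
contact_force: [-0.1, -1.1, 0.4]
opening: 0.997
finger_force: 0.0
```

>>> carry_out --plan '[{"rot": [0,0,0.195],"xyz": [0.22,-0.27,0],"grip": 0},{"rot": [0,0,0.195],"xyz": [0.22,-0.27,0],"grip": 0},{"rot": [0,0,0.195],"xyz": [0.22,-0.27,0],"grip": 0},{"rot": [0,0,0.195],"xyz": [0.22,-0.27,0],"grip": 0},{"rot": [0,0,0.195],"xyz": [0.22,-0.27,0],"grip": 0},{"rot": [0,0,0.195],"xyz": [0.22,-0.27,0],"grip": 0},{"rot": [0,0,0.195],"xyz": [0.22,-0.27,0],"grip": 0},{"rot": [0,0,0.195],"xyz": [0.22,-0.27,0],"grip": 0}]'

```text
clock: 1.43
tool_pos: [0.5442, -0.0726, 0.2955]
eef_rot: [0.999, 0.046, -0.0, 0.0]
contact_force: [0.1, -1.0, 0.1]
opening: 0.998
finger_force: 0.0
```

```bash
python3 -c "
from h import *
to((.52,.25,.26,5.3),(.484,.43,.2,5.3),(.484,.43,.032,5.3))"
```

```text
t 1.43 pos [ 0.5442 -0.0726  0.2955] yaw 5.32 zax [-0.001 -0.    -1.   ] F [ 0.1 -1.   0.1] op 0.998 ff 0.0
 xyz [0.0058, -0.3235, 0.0355] rot [0.0001, 0.0007, 0.0003]
 xyz [-0.0133, -0.5061, 0.0955] rot [0.0001, 0.0007, 0.0003]
 xyz [-0.0132, -0.5061, 0.2635] rot [0.0001, 0.0007, 0.0003]
```

>>> carry_out --plan '[{"rot": [0,0,0],"xyz": [-0.012,-0.506,0.06],"grip": 0},{"rot": [0,0,0],"xyz": [-0.012,-0.506,0.06],"grip": 0},{"rot": [0,0,0],"xyz": [-0.012,-0.506,0.06],"grip": 0},{"rot": [0,0,0],"xyz": [-0.012,-0.506,0.06],"grip": 0},{"rot": [0,0,0],"xyz": [-0.012,-0.506,0.06],"grip": 0},{"rot": [0,0,0],"xyz": [-0.012,-0.506,0.06],"grip": 0},{"rot": [0,0,0],"xyz": [-0.012,-0.506,0.06],"grip": 0},{"rot": [0,0,0],"xyz": [-0.012,-0.506,0.06],"grip": 0}]'

```text
clock: 2.1
tool_pos: [0.5048, 0.2559, 0.256]
eef_rot: [0.999, 0.046, -0.0, 0.0]
contact_force: [0.2, -0.2, 1.1]
opening: 0.998
finger_force: 0.0
```

```bash
python3 -c "
from h import *
to((.484,.43,.2,5.3),(.484,.43,.12,5.3),(.484,.43,.032,5.3))"
```

```text
t 2.1 pos [0.5048 0.2559 0.256 ] yaw 5.32 zax [-0.001 -0.001 -1.   ] F [ 0.2 -0.2  1.1] op 0.998 ff 0.0
 xyz [-0.0045, -0.1753, 0.0559] rot [0.0006, 0.0007, 0.0003]
 xyz [-0.0045, -0.1753, 0.1359] rot [0.0006, 0.0007, 0.0003]
 xyz [-0.0044, -0.1754, 0.2239] rot [0.0006, 0.0007, 0.0003]
```

>>> carry_out --plan '[{"rot": [0,0,0],"xyz": [-0.005,-0.165,0.055],"grip": 0},{"rot": [0,0,0],"xyz": [-0.005,-0.165,0.055],"grip": 0},{"rot": [0,0,0],"xyz": [-0.005,-0.165,0.055],"grip": 0},{"rot": [0,0,0],"xyz": [-0.005,-0.165,0.055],"grip": 0},{"rot": [0,0,0],"xyz": [-0.005,-0.165,0.125],"grip": 0},{"rot": [0,0,0],"xyz": [-0.005,-0.165,0.125],"grip": 0},{"rot": [0,0,0],"xyz": [-0.005,-0.165,0.125],"grip": 0},{"rot": [0,0,0],"xyz": [-0.005,-0.165,0.125],"grip": 0}]'

```text
clock: 2.77
tool_pos: [0.4844, 0.4169, 0.13]
eef_rot: [0.999, 0.046, -0.002, 0.002]
contact_force: [0.6, 0.6, 0.9]
opening: 1.005
finger_force: 0.0
```

```bash
python3 -c "
from h import *
to((.484,.43,.12,5.3),(.484,.43,.032,5.3))
cv2.imwrite('pics/t1.png',r.snapshot('top')[130:300,200:400,::-1].repeat(3,0).repeat(3,1))
cv2.imwrite('pics/s1.png',r.snapshot('side')[170:370,200:460,::-1].repeat(3,0).repeat(3,1))
"
```

```text
t 2.77 pos [0.4844 0.4169 0.13  ] yaw 5.33 zax [-0.003 -0.004 -1.   ] F [0.6 0.6 0.9] op 1.005 ff 0.0
 xyz [0.0009, -0.0132, 0.01] rot [0.0032, 0.0034, 0.0004]
 xyz [0.0012, -0.0134, 0.098] rot [0.0032, 0.0034, 0.0004]
```

View pics/s1.png

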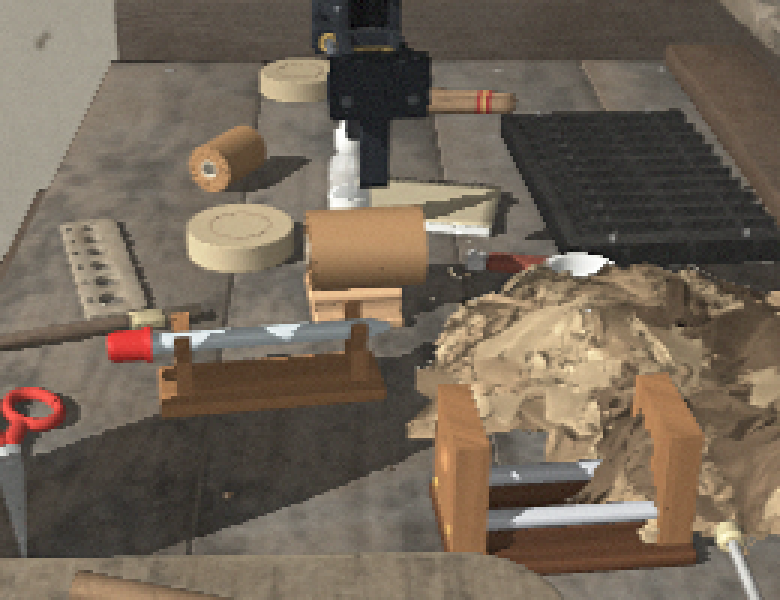

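The side view shows the gripper above the roll, with the finger at about (325,215) in the full image, in line with the roll. The stand and spindle haven't moved. I'll descend.

>>> carry_out --plan '[{"rot": [0.003,0.003,0],"xyz": [0,-0.0135,0.01],"grip": 0},{"rot": [0.003,0.003,0],"xyz": [0,-0.0135,0.035],"grip": 0},{"rot": [0.003,0.003,0],"xyz": [0,-0.0135,0.06],"grip": 0},{"rot": [0.003,0.003,0],"xyz": [0,-0.0135,0.08],"grip": 0},{"rot": [0.003,0.003,0],"xyz": [0,-0.0135,0.096],"grip": 0},{"rot": [0.003,0.003,0],"xyz": [0,-0.0135,0.096],"grip": 0},{"rot": [0.003,0.003,0],"xyz": [0,-0.0135,0.096],"grip": 100},{"rot": [0.003,0.003,0],"xyz": [0,-0.0135,0.096],"grip": 100}]' --squeeze 25

```text
clock: 3.53
tool_pos: [0.4852, 0.4327, 0.0372]
eef_rot: [0.999, 0.046, 0.003, -0.003]
contact_force: [0.6, 0.7, -0.2]
opening: 0.873
finger_force: 0.0
```

>>> carry_out --plan '[{"rot": [-0.003,-0.003,0],"xyz": [0,0.0015,0.004],"grip": 140},{"rot": [-0.003,-0.003,0],"xyz": [0,0.0015,0.004],"grip": 140},{"rot": [-0.003,-0.003,0],"xyz": [0,0.0015,0.004],"grip": 140},{"rot": [-0.003,-0.003,0],"xyz": [0,0.0015,0.004],"grip": 140},{"rot": [-0.003,-0.003,0],"xyz": [0,0.0015,0.004],"grip": 140},{"rot": [-0.003,-0.003,0],"xyz": [0,0.0015,0.004],"grip": 140}]'

```text
clock: 4.03
tool_pos: [0.4852, 0.4328, 0.0329]
eef_rot: [0.999, 0.047, 0.001, -0.002]
contact_force: [-0.2, 5.8, 2.7]
opening: 0.72
finger_force: 25.0
```

```bash
python3 -c "
from h import *
to()"
```

```text
t 4.03 pos [0.4852 0.4328 0.0329] yaw 5.36 zax [ 0.003  0.005 -1.   ] F [-0.2  5.8  2.7] op 0.72 ff 25.0
```

>>> carry_out --plan '[{"rot": [0,0,0],"xyz": [0,0,-0.03],"grip": 140},{"rot": [0,0,0],"xyz": [0,0,-0.065],"grip": 140},{"rot": [0,0,0],"xyz": [0,0,-0.1],"grip": 140},{"rot": [0,0,0],"xyz": [0,0,-0.14],"grip": 140},{"rot": [0,0,0],"xyz": [0.01,0.03,-0.17],"grip": 140},{"rot": [0,0,0],"xyz": [0.02,0.065,-0.19],"grip": 140},{"rot": [0,0,0],"xyz": [0.032,0.1,-0.19],"grip": 140},{"rot": [0,0,0],"xyz": [0.045,0.135,-0.19],"grip": 140}]'

```text
clock: 4.7
tool_pos: [0.5417, 0.2968, 0.2227]
eef_rot: [0.999, 0.046, 0.0, 0.001]
contact_force: [0.3, 0.1, -4.1]
opening: 0.717
finger_force: 25.0
```

```bash
python3 -c "
from h import *
to((.5985,.139,.2,5.6),(.5985,.139,.14,5.6))"
```

```text
t 4.7 pos [0.5417 0.2968 0.2227] yaw 5.31 zax [ 0.    -0.002 -1.   ] F [ 0.3  0.1 -4.1] op 0.717 ff 25.0
 xyz [0.042, 0.1623, 0.023] rot [0.0021, -0.0001, -0.005]
 xyz [0.042, 0.1622, 0.083] rot [0.0021, -0.0001, -0.005]
```

>>> carry_out --plan '[{"rot": [0,0,-0.005],"xyz": [0.012,0.04,0.005],"grip": 140},{"rot": [0,0,-0.005],"xyz": [0.022,0.08,0.015],"grip": 140},{"rot": [0,0,-0.005],"xyz": [0.032,0.12,0.023],"grip": 140},{"rot": [0,0,-0.005],"xyz": [0.039,0.145,0.03],"grip": 140},{"rot": [0,0,-0.005],"xyz": [0.041,0.155,0.05],"grip": 140},{"rot": [0,0,-0.005],"xyz": [0.041,0.157,0.07],"grip": 140},{"rot": [0,0,-0.005],"xyz": [0.041,0.157,0.07],"grip": 140},{"rot": [0,0,-0.005],"xyz": [0.041,0.157,0.07],"grip": 140}]'

```text
clock: 5.37
tool_pos: [0.5949, 0.1461, 0.1502]
eef_rot: [0.999, 0.049, -0.003, 0.001]
contact_force: [0.5, -0.5, -2.9]
opening: 0.722
finger_force: 25.0
```

```bash
python3 -c "
from h import *
to((.5985,.139,.14,5.6),(.5985,.139,.038,5.6))
a=r.snapshot('side')[:,:,::-1];cv2.imwrite('pics/s2full.png',a);a=a[160:360,300:460]
cv2.imwrite('pics/s2.png',a.repeat(3,0).repeat(3,1))
b=r.snapshot('top')[:,:,::-1];cv2.imwrite('pics/t2full.png',b)
print(proj('side',[(.5985,.139,.19),(.5985,.139,.086)]))"
```

```text
t 5.37 pos [0.5949 0.1461 0.1502] yaw 5.58 zax [-0.005 -0.002 -1.   ] F [ 0.5 -0.5 -2.9] op 0.722 ff 25.0
 xyz [0.0029, 0.0074, 0.0102] rot [0.0016, 0.0054, -0.0004]
 xyz [0.0035, 0.0072, 0.1122] rot [0.0016, 0.0054, -0.0004]
[[390.86217503 252.14265563]
 [386.98963324 304.94914611]]
```

View pics/s2.png

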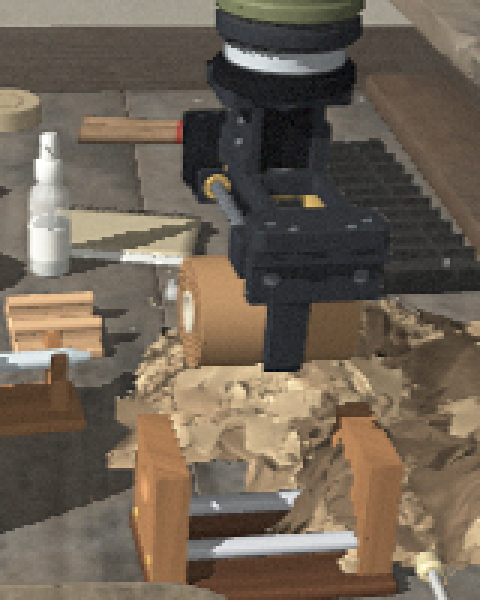

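The side view shows the held roll above the stand. Its near core end is at about full (362,263), and the cheeks are at (354,310) and (423,305). I'll check the roll's offset in the grip from the core end and the stand from the same camera.

```bash
python3 - <<'E'
from h import *
np.set_printoptions(precision=4,suppress=True,linewidth=150)
S=cv2.imread("pics/s2full.png")[:,:,::-1].copy()
h=cv2.cvtColor(S,cv2.COLOR_RGB2HSV)
# pale core end blob
k,cs=comps(S,(0,0,170),(40,75,255),(358,250,372,285),4)
for c in cs: print('core',cv2.boundingRect(c),cv2.minAreaRect(c)[0])
k,cs=comps(S,(8,70,60),(22,200,255),(352,240,426,286),100)
for c in cs: print('roll',cv2.boundingRect(c),plane('side',cv2.minAreaRect(c)[0],.169))
for u in [(362.3,262.7),(362.0,265)]: print(plane('side',u,.169))
rc=np.array([.5949,.1461,.169]);d=np.array([np.cos(.0974),np.sin(.0974),0])
print('pred core end',proj('side',[rc-.046*d,rc+.045*d,rc+.045*d-[-.0031,.032,0]]))
E
```

```text
core (361, 257, 4, 14) (362.5, 263.5)
roll (352, 245, 74, 41) [[0.5949 0.1326 0.169 ]]
[[0.5515 0.1417 0.169 ]]
[[0.5502 0.1331 0.169 ]]
pred core end [[360.8903 262.7149]
 [412.8542 260.1293]
 [418.583  268.7744]]
```

>>> carry_out --plan '[{"rot": [0.002,0.005,0],"xyz": [0.003,0.008,0.01],"grip": 140},{"rot": [0.002,0.005,0],"xyz": [0.003,0.008,0.03],"grip": 140},{"rot": [0.002,0.005,0],"xyz": [0.0035,0.008,0.05],"grip": 140},{"rot": [0.002,0.005,0],"xyz": [0.0035,0.008,0.07],"grip": 140},{"rot": [0.002,0.005,0],"xyz": [0.0035,0.008,0.085],"grip": 140},{"rot": [0.002,0.005,0],"xyz": [0.0035,0.008,0.095],"grip": 140},{"rot": [0.002,0.005,0],"xyz": [0.0035,0.008,0.1],"grip": 140},{"rot": [0.002,0.005,0],"xyz": [0.0035,0.008,0.1],"grip": 140}]'

```text
clock: 6.13
tool_pos: [0.6011, 0.1401, 0.0514]
eef_rot: [0.999, 0.049, 0.002, -0.001]
contact_force: [-0.2, -0.5, -2.9]
opening: 0.721
finger_force: 25.0
```

```bash
python3 -c "
from h import *
to((.5985,.1385,.039,5.6))"
```

```text
t 6.13 pos [0.6011 0.1401 0.0514] yaw 5.65 zax [ 0.004  0.002 -1.   ] F [-0.2 -0.5 -2.9] op 0.721 ff 25.0
 xyz [-0.0028, 0.0014, 0.0124] rot [-0.0019, -0.0046, 0.0009]
```

>>> carry_out --plan '[{"rot": [-0.001,-0.003,0],"xyz": [-0.002,0.001,0.004],"grip": 140},{"rot": [-0.001,-0.003,0],"xyz": [-0.002,0.001,0.008],"grip": 140},{"rot": [-0.001,-0.003,0],"xyz": [-0.002,0.001,0.011],"grip": 140},{"rot": [-0.001,-0.003,0],"xyz": [-0.002,0.001,0.012],"grip": 140},{"rot": [-0.001,-0.003,0],"xyz": [-0.002,0.001,0.012],"grip": 140}]'

```text
clock: 6.55
tool_pos: [0.5995, 0.1384, 0.0397]
eef_rot: [0.999, 0.049, 0.001, -0.001]
contact_force: [0.5, 0.7, -1.7]
opening: 0.72
finger_force: 25.0
```

```bash
python3 -c "
from h import *
to((.5985,.1385,.039,5.6))"
```

```text
t 6.55 pos [0.5995 0.1384 0.0397] yaw 5.6 zax [ 0.002  0.001 -1.   ] F [ 0.5  0.7 -1.7] op 0.72 ff 25.0
 xyz [-0.001, -0.0002, 0.0007] rot [-0.0009, -0.0022, 0.0]
```

>>> carry_out --plan '[{"rot": [0,0,0],"xyz": [-0.001,0,0.001],"grip": 140},{"rot": [0,0,0],"xyz": [-0.001,0,0.001],"grip": 40},{"rot": [0,0,0],"xyz": [-0.001,0,0.001],"grip": 0},{"rot": [0,0,0],"xyz": [-0.001,0,0.001],"grip": 0},{"rot": [0,0,0],"xyz": [-0.001,0,0.001],"grip": 0},{"rot": [0,0,0],"xyz": [-0.001,0,-0.03],"grip": 0},{"rot": [0,0,0],"xyz": [-0.001,0,-0.07],"grip": 0},{"rot": [0,0,0],"xyz": [-0.001,0,-0.11],"grip": 0}]'

```text
clock: 7.22
tool_pos: [0.5972, 0.138, 0.1498]
eef_rot: [0.999, 0.049, -0.0, -0.0]
contact_force: [0.6, -1.0, 0.2]
opening: 1.002
finger_force: 0.0
```

```bash
python3 -c "
from h import *
to((.383,.298,.2,8.3),(.383,.298,.12,8.3))"
```

```text
t 7.22 pos [0.5972 0.138  0.1498] yaw 5.62 zax [-0.001  0.    -1.   ] F [ 0.6 -1.   0.2] op 1.002 ff 0.0
 xyz [-0.1975, -0.1802, -0.0499] rot [-0.0005, 0.0009, -0.0468]
 xyz [-0.1974, -0.1802, 0.0301] rot [-0.0005, 0.0009, -0.0468]
```

>>> carry_out --plan '[{"rot": [0,0,-0.047],"xyz": [-0.03,-0.027,-0.04],"grip": 0},{"rot": [0,0,-0.047],"xyz": [-0.06,-0.055,-0.05],"grip": 0},{"rot": [0,0,-0.047],"xyz": [-0.09,-0.082,-0.05],"grip": 0},{"rot": [0,0,-0.047],"xyz": [-0.12,-0.11,-0.05],"grip": 0},{"rot": [0,0,-0.047],"xyz": [-0.15,-0.137,-0.04],"grip": 0},{"rot": [0,0,-0.047],"xyz": [-0.175,-0.16,-0.02],"grip": 0},{"rot": [0,0,-0.047],"xyz": [-0.197,-0.18,0.01],"grip": 0},{"rot": [0,0,-0.047],"xyz": [-0.197,-0.18,0.03],"grip": 0}]'

```text
clock: 7.88
tool_pos: [0.3797, 0.3028, 0.1192]
eef_rot: [0.997, 0.077, 0.0, -0.002]
contact_force: [-0.1, 0.8, 0.4]
opening: 1.002
finger_force: 0.0
```

```bash
python3 -c "
from h import *
to((.383,.298,.12,8.3),(.383,.298,.026,8.3))
a=r.snapshot('side')[:,:,::-1];cv2.imwrite('pics/s3full.png',a)
b=r.snapshot('top')[:,:,::-1];cv2.imwrite('pics/t3full.png',b)
a=a[220:370,220:450];b=b[130:350,330:490]
a=cv2.resize(a,None,fx=2.2,fy=2.2);b=cv2.resize(b,None,fx=1.8,fy=1.8)
c=np.zeros((max(a.shape[0],b.shape[0]),a.shape[1]+b.shape[1],3),np.uint8);c[:a.shape[0],:a.shape[1]]=a;c[:b.shape[0],a.shape[1]:]=b
cv2.imwrite('pics/v3.png',c)"
```

```text
t 7.88 pos [0.3797 0.3028 0.1192] yaw 8.79 zax [ 0.     0.005 -1.   ] F [-0.1  0.8  0.4] op 1.002 ff 0.0
 xyz [0.0025, 0.0052, -0.0009] rot [-0.0049, -0.0009, 0.0086]
 xyz [0.0024, 0.0057, 0.0931] rot [-0.0049, -0.0009, 0.0086]
```

View pics/v3.png

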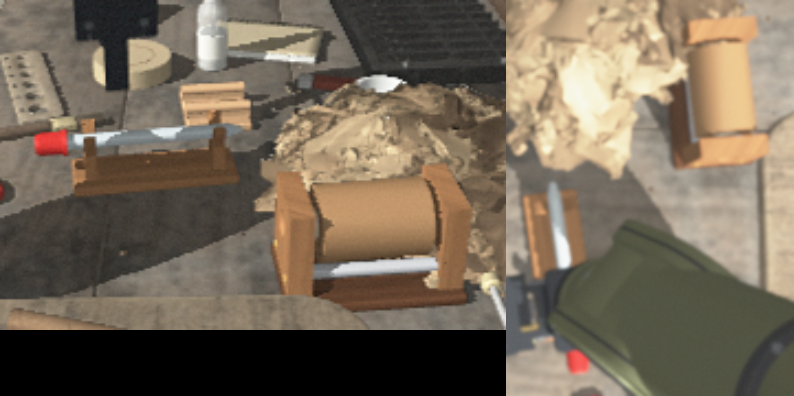

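The roll lies between the cheeks with a gap at both ends, seen at side (385,315) and top (448,180). The spindle is untouched. I'll descend to grip it.

>>> carry_out --plan '[{"rot": [-0.002,0,0.007],"xyz": [0.002,0.003,0],"grip": 60},{"rot": [-0.002,0,0.007],"xyz": [0.002,0.003,0.02],"grip": 60},{"rot": [-0.002,0,0.007],"xyz": [0.002,0.003,0.045],"grip": 60},{"rot": [-0.002,0,0.007],"xyz": [0.002,0.003,0.07],"grip": 60},{"rot": [-0.002,0,0.007],"xyz": [0.002,0.003,0.085],"grip": 60},{"rot": [-0.002,0,0.007],"xyz": [0.002,0.003,0.093],"grip": 60},{"rot": [-0.002,0,0.007],"xyz": [0.002,0.003,0.093],"grip": 60},{"rot": [-0.002,0,0.007],"xyz": [0.002,0.003,0.093],"grip": 60}]' --squeeze 8

```text
clock: 8.65
tool_pos: [0.3888, 0.2951, 0.0273]
eef_rot: [0.998, 0.068, 0.002, 0.0]
contact_force: [0.2, 0.1, -0.9]
opening: 0.763
finger_force: 0.0
```

```bash
python3 -c "
from h import *
to((.383,.298,.026,8.3))"
```

```text
t 8.65 pos [0.3888 0.2951 0.0273] yaw 7.77 zax [ 0.004 -0.    -1.   ] F [ 0.2  0.1 -0.9] op 0.763 ff 0.0
 xyz [-0.0054, -0.0036, 0.0012] rot [0.0008, -0.0039, -0.0092]
```

>>> carry_out --plan '[{"rot": [0,-0.004,-0.009],"xyz": [-0.005,-0.0036,0.001],"grip": 60},{"rot": [0,-0.004,-0.009],"xyz": [-0.005,-0.0036,0.001],"grip": 60},{"rot": [0,-0.004,-0.009],"xyz": [-0.005,-0.0036,0.001],"grip": 180},{"rot": [0,-0.004,-0.009],"xyz": [-0.005,-0.0036,0.001],"grip": 235},{"rot": [0,-0.004,-0.009],"xyz": [-0.005,-0.0036,0.001],"grip": 235},{"rot": [0,-0.004,-0.009],"xyz": [-0.005,-0.0036,0.001],"grip": 235},{"rot": [0,-0.004,-0.009],"xyz": [-0.005,-0.0036,0.001],"grip": 235},{"rot": [0,-0.004,-0.009],"xyz": [-0.005,-0.0036,0.001],"grip": 235}]'

```text
clock: 9.32
tool_pos: [0.3818, 0.2984, 0.0253]
eef_rot: [0.997, 0.073, -0.001, 0.001]
contact_force: [0.9, -0.0, 1.0]
opening: 0.336
finger_force: 0.0
```

```bash
python3 -c "
from h import *
to((.383,.298,.026,8.3))"
```

```text
t 9.32 pos [0.3818 0.2984 0.0253] yaw 8.41 zax [-0.002 -0.001 -1.   ] F [ 0.9 -0.   1. ] op 0.336 ff 0.0
 xyz [0.0011, 0.0005, -0.0007] rot [0.0012, 0.0019, 0.0019]
```

>>> carry_out --plan '[{"rot": [0,0,0],"xyz": [0.001,0,-0.0005],"grip": 235},{"rot": [0,0,0],"xyz": [0.001,0,-0.0005],"grip": 235},{"rot": [0,0,0],"xyz": [0.001,0,-0.0005],"grip": 235},{"rot": [0,0,0],"xyz": [0.001,0,-0.0005],"grip": 235}]'

```text
clock: 9.65
tool_pos: [0.383, 0.2983, 0.0258]
eef_rot: [0.997, 0.073, -0.001, 0.001]
contact_force: [-0.2, -0.3, 0.4]
opening: 0.15
finger_force: 7.9
```

```bash
python3 -c "
from h import *
to((.383,.298,.026,8.3))"
```

```text
t 9.65 pos [0.383  0.2983 0.0258] yaw 8.39 zax [-0.002 -0.002 -1.   ] F [-0.2 -0.3  0.4] op 0.15 ff 7.9
 xyz [-0.0, 0.0003, -0.0002] rot [0.0015, 0.0018, 0.0016]
```

>>> carry_out --plan '[{"rot": [0,0,0],"xyz": [0,0,0],"grip": 190},{"rot": [0,0,0],"xyz": [0,0,0],"grip": 190},{"rot": [0,0,0],"xyz": [0.01,0,0],"grip": 190},{"rot": [0,0,0],"xyz": [0.023,0,0],"grip": 190},{"rot": [0,0,0],"xyz": [0.023,0,0],"grip": 190},{"rot": [0,0,0],"xyz": [0.023,0,0],"grip": 235},{"rot": [0,0,0],"xyz": [0.023,0,0],"grip": 235},{"rot": [0,0,0],"xyz": [0.023,0,0],"grip": 235}]'

```text
clock: 10.32
tool_pos: [0.4048, 0.3015, 0.0257]
eef_rot: [0.997, 0.074, -0.001, 0.001]
contact_force: [0.7, -0.4, -0.8]
opening: 0.152
finger_force: 7.9
```

>>> carry_out --plan '[{"rot": [0,0,0],"xyz": [0,0,0],"grip": 235},{"rot": [0,0,0],"xyz": [0,0,0],"grip": 235},{"rot": [0,0,0],"xyz": [0,0,0],"grip": 235}]' --squeeze 40

```text
clock: 10.57
tool_pos: [0.4048, 0.3015, 0.0257]
eef_rot: [0.997, 0.073, -0.001, 0.001]
contact_force: [-0.0, -1.6, 1.2]
opening: 0.135
finger_force: 39.3
```

```bash
python3 -c "
from h import *
to()"
```

```text
t 10.57 pos [0.4048 0.3015 0.0257] yaw 8.42 zax [-0.003 -0.002 -1.   ] F [-0.  -1.6  1.2] op 0.135 ff 39.3
```

>>> carry_out --plan '[{"rot": [0,0,0],"xyz": [0,0,-0.02],"grip": 235},{"rot": [0,0,0],"xyz": [0,0,-0.045],"grip": 235},{"rot": [0,0,0],"xyz": [0,0,-0.075],"grip": 235},{"rot": [0,0,0],"xyz": [0,0,-0.1],"grip": 235},{"rot": [0,0,0.015],"xyz": [-0.005,0.025,-0.11],"grip": 235},{"rot": [0,0,0.03],"xyz": [-0.01,0.06,-0.11],"grip": 235},{"rot": [0,0,0.045],"xyz": [-0.018,0.095,-0.11],"grip": 235},{"rot": [0,0,0.048],"xyz": [-0.026,0.125,-0.11],"grip": 235}]'

```text
clock: 11.23
tool_pos: [0.3978, 0.1729, 0.1362]
eef_rot: [0.999, 0.049, -0.001, 0.001]
contact_force: [0.4, -0.3, -1.2]
opening: 0.14
finger_force: 39.5
```

```bash
python3 -c "
from h import *
to((.4045,.1195,.1,5.6),(.4045,.1195,.039,5.6))"
```

```text
t 11.23 pos [0.3978 0.1729 0.1362] yaw 5.63 zax [-0.001 -0.002 -1.   ] F [ 0.4 -0.3 -1.2] op 0.14 ff 39.5
 xyz [0.0015, 0.0538, 0.0363] rot [0.0014, 0.0016, 0.0005]
 xyz [0.0016, 0.0537, 0.0973] rot [0.0014, 0.0016, 0.0005]
```

>>> carry_out --plan '[{"rot": [0,0,0],"xyz": [0.001,0.02,0.01],"grip": 235},{"rot": [0,0,0],"xyz": [0.001,0.04,0.025],"grip": 235},{"rot": [0,0,0],"xyz": [0.001,0.05,0.045],"grip": 235},{"rot": [0,0,0],"xyz": [0.001,0.05,0.065],"grip": 235},{"rot": [0,0,0],"xyz": [0.001,0.05,0.085],"grip": 235},{"rot": [0,0,0],"xyz": [0.001,0.05,0.095],"grip": 235},{"rot": [0,0,0],"xyz": [0.001,0.05,0.095],"grip": 235},{"rot": [0,0,0],"xyz": [0.001,0.05,0.095],"grip": 235}]'

```text
clock: 11.9
tool_pos: [0.4094, 0.127, 0.0449]
eef_rot: [0.999, 0.054, -0.007, 0.002]
contact_force: [-0.3, -0.5, -1.1]
opening: 0.137
finger_force: 39.5
```

```bash
python3 -c "
from h import *
to((.4045,.1195,.039,5.6))
a=r.snapshot('side')[:,:,::-1];cv2.imwrite('pics/s4full.png',a)
b=r.snapshot('top')[:,:,::-1];cv2.imwrite('pics/t4full.png',b)
a=a[280:370,250:450];b=b[130:280,390:500]
a=cv2.resize(a,None,fx=2.5,fy=2.5,interpolation=2);b=cv2.resize(b,None,fx=2.7,fy=2.7,interpolation=2)
c=np.zeros((max(a.shape[0],b.shape[0]),a.shape[1]+b.shape[1],3),np.uint8);c[:a.shape[0],:a.shape[1]]=a;c[:b.shape[0],a.shape[1]:]=b
cv2.imwrite('pics/v4.png',c)"
```

```text
t 11.9 pos [0.4094 0.127  0.0449] yaw 6.16 zax [-0.013 -0.004 -1.   ] F [-0.3 -0.5 -1.1] op 0.137 ff 39.5
 xyz [-0.0056, 0.0069, 0.006] rot [0.0025, 0.0137, 0.0097]
```

View pics/v4.png

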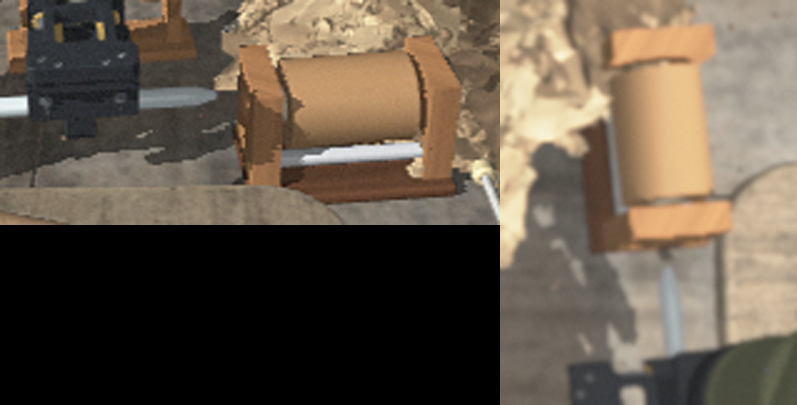

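The nose is just short of the near cheek, at about top (452,227) and side (336,318). The roll is centred. I'll settle the pose and measure the rod line against the stand.

>>> carry_out --plan '[{"rot": [0.002,0.01,0.008],"xyz": [-0.005,0.007,0.006],"grip": 235},{"rot": [0.002,0.01,0.008],"xyz": [-0.005,0.007,0.006],"grip": 235},{"rot": [0.002,0.01,0.008],"xyz": [-0.005,0.007,0.006],"grip": 235},{"rot": [0.002,0.01,0.008],"xyz": [-0.005,0.007,0.006],"grip": 235}]'

```text
clock: 12.33
tool_pos: [0.4111, 0.1203, 0.0459]
eef_rot: [0.999, 0.045, -0.006, 0.002]
contact_force: [0.5, 0.4, -0.9]
opening: 0.138
finger_force: 39.5
```

```bash
python3 - <<'E'
from h import *
np.set_printoptions(precision=4,suppress=True,linewidth=150)
to((.4045,.1195,.039,5.6))
S=r.snapshot('side');T=r.snapshot('top')
cv2.imwrite('pics/s5full.png',S[:,:,::-1]);cv2.imwrite('pics/t5full.png',T[:,:,::-1])
def segs(n,im,roi,L0):
    x0,y0,x1,y1=roi;g=cv2.cvtColor(im,cv2.COLOR_RGB2GRAY)[y0:y1,x0:x1]
    for l in cv2.createLineSegmentDetector().detect(cv2.resize(g,None,fx=4,fy=4,interpolation=cv2.INTER_CUBIC))[0][:,0]:
        if np.hypot(l[2]-l[0],l[3]-l[1])>L0*4: print(n,(l/4+np.array([x0,y0,x0,y0])-.375).round(1))
segs('rodT',T,(440,215,470,265),12)
segs('rodS',S,(300,305,345,335),10)
segs('standT',T,(420,130,482,228),15)
segs('standS',S,(340,290,445,365),9)
E
```

```text
t 12.33 pos [0.4111 0.1203 0.0459] yaw 5.12 zax [-0.013 -0.004 -1.   ] F [ 0.5  0.4 -0.9] op 0.138 ff 39.5
 xyz [-0.0065, 0.0002, 0.007] rot [0.0031, 0.0129, -0.0084]
rodT [446.2 261.9 469.3 257.8]
rodT [445.1 217.5 469.2 216.1]
rodT [468.3 248.2 468.4 219.5]
rodS [306.  325.1 330.8 323.7]
rodS [332.9 316.2 305.7 317.2]
standT [444.1 202.8 466.3 201.2]
standT [450.7 217.3 472.9 215.5]
standT [441.3 151.2 459.8 150.2]
standT [429.1 176.4 432.4 208.8]
standS [391.3 338.2 361.7 339.7]
standS [345.4 297.6 356.3 297.5]
standS [348.8 353.6 339.8 353.5]
standS [417.8 323.3 416.5 311.3]
standS [386.9 343.8 409.5 342.5]
standS [374.5 301.2 387.6 301.6]
standS [414.5 359.4 403.2 359.7]
standS [362.  302.4 373.5 302.5]
standS [434.1 357.6 414.5 359.3]
standS [361.3 346.4 384.8 344.7]
standS [403.2 360.  379.8 361.5]
standS [364.4 319.3 359.1 307.2]
standS [420.3 318.8 420.  329.8]
standS [402.6 334.3 413.5 334.1]
```

```bash
python3 - <<'E'
from h import *
s=r.get_state();print(s['q'].round(3),s['qd'].round(3));to((.43,.121,.039,5.6))
E
```

```text
[-0.367  0.854 -0.042  2.271  0.78   0.043 -2.654] [-0.002  0.002  0.    -0.002  0.003  0.002  0.   ]
t 12.43 pos [0.411  0.1205 0.0457] yaw 5.18 zax [-0.013 -0.004 -1.   ] F [-0.4  1.  -1. ] op 0.139 ff 39.5
 xyz [0.019, 0.0012, 0.0065] rot [0.0031, 0.0131, -0.0074]
```

```bash
python3 - <<'E'
from h import *
np.set_printoptions(precision=4,suppress=True,linewidth=150)
T=cv2.imread('pics/t5full.png')[:,:,::-1].copy()
g=cv2.GaussianBlur(cv2.cvtColor(T,cv2.COLOR_RGB2LAB).astype(float),(3,3),0)
def edges(y,xa,xb):  # strongest lateral colour gradients
    d=np.linalg.norm(g[y,xa+1:xb+1]-g[y,xa-1:xb-1],axis=1);return d
def sub(y,lo,hi):
    d=edges(y,lo,hi);i=int(d.argmax())
    o=0
    if 0<i<len(d)-1:o=.5*(d[i-1]-d[i+1])/(d[i-1]-2*d[i]+d[i+1])
    return lo+i+o
rows=range(160,200,3)
for nm,rows,L,Rr,z in(('roll',range(158,201,3),(427,441),(460,472),.057),('rod',range(234,258,2),(446,456),(454,464),.0645)):
    e=np.array([(sub(y,*L),sub(y,*Rr),y) for y in rows]);print(nm,e.round(1).tolist())
    a=np.polyfit(e[:,2],(e[:,0]+e[:,1])/2,1);m=np.c_[np.polyval(a,e[:,2]),e[:,2]]
    P=plane('top',m,z);d=P[0]-P[-1];print(nm,P[[0,len(P)//2,-1]],'yaw',np.degrees(np.arctan2(d[1],d[0])))
E
python3 - <<'E'
import cv2
a=cv2.imread('pics/t5full.png')[135:270,410:490];cv2.imwrite('pics/v5.png',cv2.resize(a,None,fx=4.4,fy=4.4,interpolation=2))
E
```

```text
roll [[430.6, 463.3, 158.0], [429.6, 463.8, 161.0], [427.0, 464.1, 164.0], [430.1, 464.5, 167.0], [430.0, 464.8, 170.0], [430.6, 465.1, 173.0], [428.9, 465.5, 176.0], [429.2, 465.8, 179.0], [429.6, 466.1, 182.0], [429.9, 466.5, 185.0], [430.1, 466.8, 188.0], [430.4, 467.2, 191.0], [430.8, 467.7, 194.0], [431.0, 467.9, 197.0], [431.3, 466.8, 200.0]]
roll [[0.6441 0.1431 0.057 ]
 [0.6034 0.1405 0.057 ]
 [0.563  0.138  0.057 ]] yaw 3.5387737182508423
rod [[453.6, 454.0, 234.0], [454.0, 454.0, 236.0], [454.3, 454.0, 238.0], [455.0, 454.9, 240.0], [455.0, 455.0, 242.0], [455.0, 455.2, 244.0], [455.0, 455.4, 246.0], [455.0, 455.6, 248.0], [455.0, 455.8, 250.0], [452.9, 456.1, 252.0], [453.2, 456.4, 254.0], [453.4, 456.5, 256.0]]
rod [[0.4974 0.1315 0.0645]
 [0.4748 0.1307 0.0645]
 [0.456  0.13   0.0645]] yaw 1.9910027286623757
```

View pics/v5.png

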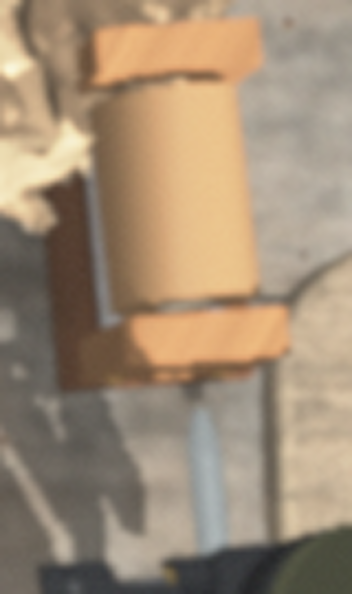

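The top view shows the roll edges from about (431.6,161)–(436,205) on the left and (464,164)–(468,197) on the right. The rod runs from the nose at (456,226), with edges at about 453 and 461 around row 248. I'll redo the edge windows to match.

```bash
python3 - <<'E'
from h import *
np.set_printoptions(precision=4,suppress=True,linewidth=150)
T=cv2.imread('pics/t5full.png')[:,:,::-1].copy()
g=cv2.GaussianBlur(cv2.cvtColor(T,cv2.COLOR_RGB2LAB).astype(float),(3,3),0)
def sub(y,lo,hi):
    d=np.linalg.norm(g[y,lo+1:hi+1]-g[y,lo-1:hi-1],axis=1);i=int(d.argmax());o=0
    if 0<i<len(d)-1:o=.5*(d[i-1]-d[i+1])/(d[i-1]-2*d[i]+d[i+1])
    return lo+i+o
for nm,rows,sl,L,Rr,z in(('roll',range(174,200,3),.1,(431,437),(463,470),.057),('rod',range(236,258,2),.08,(449,456),(457,464),.0645)):
    e=[]
    for y in rows:
        k=int(round(sl*(y-rows[len(rows)//2])));e.append((sub(y,L[0]+k,L[1]+k),sub(y,Rr[0]+k,Rr[1]+k),y))
    e=np.array(e);print(nm,e.round(1).tolist())
    fl,fr=[np.polynomial.Polynomial.fit(e[:,2],e[:,i],1) for i in(0,1)]
    y=np.array([rows[0],rows[-1]]);P=plane('top',np.c_[(fl(y)+fr(y))/2,y],z);d=P[0]-P[-1];print(P.tolist(),'yaw',np.degrees(np.arctan2(d[1],d[0])))
print('tip',plane('top',(456.1,226),.063),'tri',tri((456.1,226),(337,319)))
E
```

```text
roll [[431.0, 465.2, 174.0], [430.0, 465.6, 177.0], [430.0, 465.9, 180.0], [431.0, 466.3, 183.0], [431.0, 466.6, 186.0], [431.0, 466.9, 189.0], [433.7, 467.4, 192.0], [432.0, 467.8, 195.0], [432.0, 467.7, 198.0]]
[[0.6130706985506689, 0.14069616493412151, 0.05699999999999994], [0.5668368286411909, 0.1363835689018188, 0.05699999999999994]] yaw 5.329007419171978
rod [[454.0, 458.8, 236.0], [454.0, 458.4, 238.0], [455.0, 458.4, 240.0], [455.0, 460.8, 242.0], [455.0, 461.0, 244.0], [455.0, 459.2, 246.0], [455.0, 459.6, 248.0], [455.0, 459.5, 250.0], [452.9, 457.0, 252.0], [453.2, 460.1, 254.0], [453.4, 460.2, 256.0]]
[[0.49366729880840743, 0.12632059316789906, 0.0645], [0.45601937588402974, 0.12734324826173316, 0.0645]] yaw -1.555980016342917
tip [[0.5127 0.1274 0.063 ]] tri (array([0.511 , 0.1279, 0.0646]), np.float64(0.003012900366326147))
```

```bash
python3 - <<'E'
from h import *
print('rod254',plane('top',(456.8,254),.0645))
P=plane('top',[(465.2,174),(465.2+.122*21,195)],.057);print(P,np.degrees(np.arctan2(*(P[0]-P[1])[[1,0]])),'axis y',P[:,1]+.0333)
# side-view cylinder top silhouette & bottom not needed; project predicted hole mouth and tip
for y in(.1370,.1385,.14):
  c=np.array([.5985,y,.058]);d=np.array([np.cos(.094),np.sin(.094),0]);print(y,proj('top',[c-.072*d,c-.09*d]),proj('side',[c-.072*d,c-.09*d]))
E
```

```text
rod254 [[0.45977613 0.12706259 0.0645    ]]
[[0.61366561 0.10693521 0.057     ]
 [0.57315679 0.10248601 0.057     ]] 6.267844112033156 axis y [0.14023521 0.13578601]
0.137 [[453.74751521 218.86439233]
 [454.72757466 228.276934  ]] [[346.57531113 321.25025892]
 [336.56843938 321.85584113]]
0.1385 [[452.96413418 218.85290406]
 [453.94318235 228.26590588]] [[346.51796742 320.77017487]
 [336.52781226 321.37371409]]
0.14 [[452.18067406 218.84141464]
 [453.15871075 228.25487665]] [[346.46081596 320.29170038]
 [336.48732163 320.89320692]]
```

>>> carry_out --plan '[{"rot": [0.003,0.013,-0.007],"xyz": [0.016,0.0005,0.003],"grip": 235},{"rot": [0.003,0.013,-0.007],"xyz": [0.016,0.0005,0.007],"grip": 235},{"rot": [0.003,0.013,-0.007],"xyz": [0.016,0.0005,0.007],"grip": 235},{"rot": [0.003,0.013,-0.007],"xyz": [0.016,0.0005,0.007],"grip": 235}]'

```text
clock: 12.77
tool_pos: [0.426, 0.1212, 0.0381]
eef_rot: [0.999, 0.049, -0.001, 0.0]
contact_force: [-0.0, 0.0, -1.3]
opening: 0.14
finger_force: 39.5
```

```bash
python3 - <<'E'
from h import *
print(r.get_state()['q'].round(3));to((.421,.1211,.039,5.6))
E
```

```text
[-0.356  0.872 -0.041  2.241  0.789  0.045 -2.644]
t 12.77 pos [0.426  0.1212 0.0381] yaw 5.62 zax [-0.002 -0.001 -1.   ] F [-0.   0.  -1.3] op 0.14 ff 39.5
 xyz [-0.005, -0.0004, -0.0009] rot [0.0008, 0.0018, 0.0003]
```

>>> carry_out --plan '[{"rot": [0,0.001,0],"xyz": [0,-0.0004,-0.001],"grip": 235},{"rot": [0,0.001,0],"xyz": [0.004,-0.0004,-0.001],"grip": 235},{"rot": [0,0.001,0],"xyz": [0.008,-0.0004,-0.001],"grip": 235},{"rot": [0,0.001,0],"xyz": [0.012,-0.0004,-0.001],"grip": 235},{"rot": [0,0.001,0],"xyz": [0.012,-0.0004,-0.001],"grip": 235}]'

```text
clock: 13.18
tool_pos: [0.4402, 0.1231, 0.0394]
eef_rot: [0.999, 0.049, 0.001, -0.0]
contact_force: [0.2, -0.0, -2.1]
opening: 0.137
finger_force: 39.5
```

```bash
python3 - <<'E'
from h import *
print(r.get_state()['q'].round(3),r.get_state()['moment']);to((.438,.1228,.039,5.6))
E
```

```text
[-0.317  0.869 -0.092  2.201  0.785  0.099 -2.633] [ 0.05813871 -0.00489823 -0.06049236]
t 13.18 pos [0.4402 0.1231 0.0394] yaw 5.57 zax [ 0.002  0.001 -1.   ] F [ 0.2 -0.  -2.1] op 0.137 ff 39.5
 xyz [-0.0022, 0.0001, 0.0004] rot [-0.0005, -0.0023, -0.0005]
```

>>> carry_out --plan '[{"rot": [0,0,0],"xyz": [0.003,0,0],"grip": 235},{"rot": [0,0,0],"xyz": [0.006,0,0],"grip": 235},{"rot": [0,0,0],"xyz": [0.01,0,0],"grip": 235},{"rot": [0,0,0],"xyz": [0.013,0,0],"grip": 235},{"rot": [0,0,0],"xyz": [0.013,0,0],"grip": 235}]'

```text
clock: 13.6
tool_pos: [0.4527, 0.1243, 0.0393]
eef_rot: [0.999, 0.049, 0.001, -0.0]
contact_force: [0.5, -0.4, -1.1]
opening: 0.139
finger_force: 39.5
```

```bash
python3 - <<'E'
from h import *
print(r.get_state()['q'].round(3),r.get_state()['moment']);to((.45,.124,.039,5.6))
E
```

```text
[-0.281  0.873 -0.139  2.163  0.778  0.152 -2.616] [ 0.04421835 -0.01779351 -0.01301821]
t 13.6 pos [0.4527 0.1243 0.0393] yaw 5.59 zax [ 0.002  0.    -1.   ] F [ 0.5 -0.4 -1.1] op 0.139 ff 39.5
 xyz [-0.0028, 0.0001, 0.0003] rot [-0.0003, -0.0017, -0.0002]
```

>>> carry_out --plan '[{"rot": [0,0,0],"xyz": [0.004,0,0],"grip": 235},{"rot": [0,0,0],"xyz": [0.008,0,0],"grip": 235},{"rot": [0,0,0],"xyz": [0.012,0,0],"grip": 235},{"rot": [0,0,0],"xyz": [0.016,0,0],"grip": 235},{"rot": [0,0,0],"xyz": [0.02,0,0],"grip": 235},{"rot": [0,0,0],"xyz": [0.02,0,0],"grip": 235}]'

```text
clock: 14.1
tool_pos: [0.4728, 0.1263, 0.0393]
eef_rot: [0.999, 0.049, 0.001, -0.0]
contact_force: [0.2, 0.6, -2.1]
opening: 0.143
finger_force: 39.5
```

```bash
python3 - <<'E'
from h import *
print(r.get_state()['q'].round(3),r.get_state()['moment']);to((.475,.1264,.039,5.6))
E
```

```text
[-0.232  0.881 -0.202  2.103  0.76   0.227 -2.582] [ 0.0338858  -0.00479334  0.01713896]
t 14.1 pos [0.4728 0.1263 0.0393] yaw 5.58 zax [ 0.002  0.    -1.   ] F [ 0.2  0.6 -2.1] op 0.143 ff 39.5
 xyz [0.0022, 0.0001, 0.0003] rot [-0.0003, -0.0019, -0.0004]
```

>>> carry_out --plan '[{"rot": [0,0,0],"xyz": [0.005,0,0],"grip": 235},{"rot": [0,0,0],"xyz": [0.01,0,0],"grip": 235},{"rot": [0,0,0],"xyz": [0.015,0,0],"grip": 235},{"rot": [0,0,0],"xyz": [0.02,0,0],"grip": 235},{"rot": [0,0,0],"xyz": [0.025,0,0],"grip": 235},{"rot": [0,0,0],"xyz": [0.03,0,0],"grip": 235},{"rot": [0,0,0],"xyz": [0.034,0,0],"grip": 235},{"rot": [0,0,0],"xyz": [0.034,0,0],"grip": 235}]'

```text
clock: 14.77
tool_pos: [0.5066, 0.1296, 0.0394]
eef_rot: [0.999, 0.049, 0.001, -0.0]
contact_force: [-0.2, 0.3, -1.4]
opening: 0.142
finger_force: 39.5
```

```bash
python3 - <<'E'
from h import *
print(r.get_state()['q'].round(3),r.get_state()['moment']);to((.507,.1295,.039,5.6))
E
```

```text
[-0.168  0.901 -0.284  2.001  0.726  0.338 -2.518] [-0.02542877 -0.03388164 -0.01137305]
t 14.77 pos [0.5066 0.1296 0.0394] yaw 5.58 zax [ 0.002  0.    -1.   ] F [-0.2  0.3 -1.4] op 0.142 ff 39.5
 xyz [0.0003, 0.0001, 0.0004] rot [-0.0002, -0.0018, -0.0004]
```

>>> carry_out --plan '[{"rot": [0,0,0],"xyz": [0,0,0],"grip": 190},{"rot": [0,0,0],"xyz": [0,0,0],"grip": 190},{"rot": [0,0,0],"xyz": [0,0,0],"grip": 190},{"rot": [0,0,0],"xyz": [-0.015,0,0],"grip": 190},{"rot": [0,0,0],"xyz": [-0.03,0,0.002],"grip": 190},{"rot": [0,0,0],"xyz": [-0.048,0,0.004],"grip": 190},{"rot": [0,0,0],"xyz": [-0.048,0,0.004],"grip": 190},{"rot": [0,0,0],"xyz": [-0.048,0,0.004],"grip": 190}]' --squeeze 12

```text
clock: 15.43
tool_pos: [0.4571, 0.1249, 0.0354]
eef_rot: [0.999, 0.05, -0.0, 0.001]
contact_force: [0.7, -0.3, -0.5]
opening: 0.256
finger_force: 0.0
```

```bash
python3 - <<'E'
from h import *
to((.459,.1248,.035,5.6))
S=r.snapshot('side');cv2.imwrite('pics/s6full.png',S[:,:,::-1])
a=S.astype(int);m=(a[...,0]>130)&(a[...,0]>2.2*a[...,1]);m[:, :200]=0;m[:,330:]=0;m[:270]=0
y,x=np.nonzero(m);print('knob px',x.mean(),y.mean(),len(x))
cv2.imwrite('pics/v6.png',cv2.resize(S[270:370,230:450,::-1],None,fx=3,fy=3))
E
```

```text
t 15.43 pos [0.4571 0.1249 0.0354] yaw 5.72 zax [-0.    -0.001 -1.   ] F [ 0.7 -0.3 -0.5] op 0.256 ff 0.0
 xyz [0.0019, 0.0003, 0.0004] rot [0.0013, 0.0003, 0.0021]
knob px 244.7764705882353 317.84411764705885 340
```

View pics/v6.png

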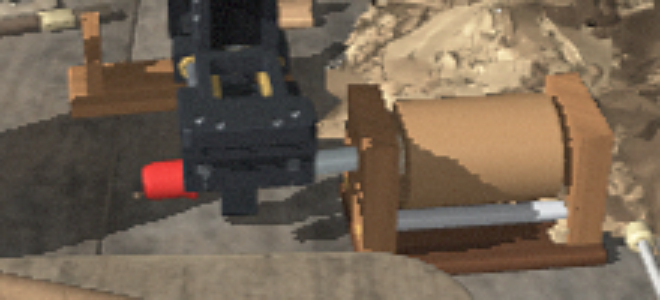

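The spindle's rod is in the near hole with the knob drooping slightly at about side (285,330). The gripper straddles the rod at (310,325). I've now used all ten views, so I'll continue by numbers.

>>> carry_out --plan '[{"rot": [0,0,0],"xyz": [0.001,0,0],"grip": 235},{"rot": [0,0,0],"xyz": [0.001,0,0],"grip": 235},{"rot": [0,0,0],"xyz": [0.001,0,0],"grip": 235},{"rot": [0,0,0],"xyz": [0.001,0,0],"grip": 235}]'

```text
clock: 15.82
tool_pos: [0.4602, 0.1252, 0.0355]
eef_rot: [0.999, 0.049, 0.001, -0.0]
contact_force: [2.6, 1.0, 2.1]
opening: 0.154
finger_force: 12.0
```

```bash
python3 - <<'E'
from h import *
to()
S=cv2.imread('pics/s6full.png')[:,:,::-1];a=S.astype(int);m=(a[...,0]>130)&(a[...,0]>2.2*a[...,1]);m[:, :272]=0;m[:,305:]=0;m[:310]=0
y,x=np.nonzero(m);print('knob px',x.mean(),y.mean(),len(x),x.min(),x.max(),y.min(),y.max())
p,d=ray('side',(x.mean(),y.mean()));d=d[0];print(p+d*((.1205-p[1])/d[1]))
# rod between gripper and cheek
g=cv2.cvtColor(S.copy(),cv2.COLOR_RGB2HSV)
for c in(338,341,344):
    print(c,g[312:334,c,2].tolist())
for c in(337,344):
    p,d=ray('side',[(c,v) for v in(318,322,326)])
    print(p+d*((.129-p[1])/d[:,1])[:,None])
E
```

```text
t 15.82 pos [0.4602 0.1252 0.0355] yaw 5.57 zax [ 0.003  0.001 -1.   ] F [2.6 1.  2.1] op 0.154 ff 12.0
knob px 284.2962962962963 329.41975308641975 162 277 294 323 335
[0.41618399 0.1205     0.04823524]
338 [181, 181, 197, 207, 89, 68, 66, 72, 116, 125, 132, 143, 149, 133, 125, 134, 128, 112, 65, 63, 62, 63]
341 [177, 192, 194, 204, 87, 59, 68, 77, 119, 128, 130, 151, 144, 132, 130, 118, 130, 75, 63, 65, 68, 67]
344 [191, 178, 193, 199, 108, 95, 69, 99, 124, 127, 137, 151, 143, 127, 128, 133, 113, 86, 77, 123, 109, 123]
[[0.50955029 0.129      0.06583637]
 [0.50969778 0.129      0.05738264]
 [0.50984655 0.129      0.04885565]]
[[0.52196351 0.129      0.06574569]
 [0.5221646  0.129      0.05728977]
 [0.52236743 0.129      0.04876056]]
```

>>> carry_out --plan '[{"rot": [0,0,0],"xyz": [0,0,-0.002],"grip": 235},{"rot": [0,0,0],"xyz": [0,0,-0.004],"grip": 235},{"rot": [0,0,0],"xyz": [0,0,-0.004],"grip": 235},{"rot": [0,0,0],"xyz": [0.003,0,-0.004],"grip": 235},{"rot": [0,0,0],"xyz": [0.006,0,-0.004],"grip": 235},{"rot": [0,0,0],"xyz": [0.009,0,-0.004],"grip": 235},{"rot": [0,0,0],"xyz": [0.009,0,-0.004],"grip": 235}]' --squeeze 15

```text
clock: 16.4
tool_pos: [0.4685, 0.1259, 0.0392]
eef_rot: [0.999, 0.049, 0.001, -0.0]
contact_force: [1.2, 0.3, -1.0]
opening: 0.154
finger_force: 15.0
```

```bash
python3 - <<'E'
from h import *
to((.47,.1259,.0395,5.6))
S=r.snapshot('side');a=S.astype(int);m=(a[...,0]>130)&(a[...,0]>2.2*a[...,1]);m[:, :272]=0;m[:,315:]=0;m[:310]=0
y,x=np.nonzero(m);print('knob px',x.mean(),y.mean(),len(x),x.min(),x.max(),y.min(),y.max())
p,d=ray('side',(x.mean(),y.mean()));d=d[0];print(p+d*((.1205-p[1])/d[1]))
E
```

```text
t 16.4 pos [0.4685 0.1259 0.0392] yaw 5.6 zax [ 0.001  0.    -1.   ] F [ 1.2  0.3 -1. ] op 0.154 ff 15.0
 xyz [0.0015, 0.0002, -0.0003] rot [-0.0001, -0.0013, -0.0]
knob px 290.1197916666667 326.8489583333333 192 282 299 320 333
[0.42661074 0.1205     0.05360666]
```

>>> carry_out --plan '[{"rot": [0,0,0],"xyz": [0.004,0,-0.0005],"grip": 235},{"rot": [0,0,0],"xyz": [0.008,0,-0.001],"grip": 235},{"rot": [0,0,0],"xyz": [0.012,0,-0.001],"grip": 235},{"rot": [0,0,0],"xyz": [0.016,0,-0.001],"grip": 235},{"rot": [0,0,0],"xyz": [0.02,0,-0.001],"grip": 235},{"rot": [0,0,0],"xyz": [0.025,0,-0.001],"grip": 235},{"rot": [0,0,0],"xyz": [0.03,0,-0.001],"grip": 235},{"rot": [0,0,0],"xyz": [0.03,0,-0.001],"grip": 235}]'

```text
clock: 17.12
tool_pos: [0.4991, 0.1289, 0.0404]
eef_rot: [0.999, 0.049, 0.001, -0.0]
contact_force: [-0.3, 0.0, -1.7]
opening: 0.151
finger_force: 15.0
```

```bash
python3 - <<'E'
from h import *
to((.508,.1296,.0395,5.6))
S=r.snapshot('side');a=S.astype(int);m=(a[...,0]>130)&(a[...,0]>2.2*a[...,1]);m[:, :272]=0;m[:,325:]=0;m[:310]=0
y,x=np.nonzero(m);print('knob px',x.mean(),y.mean(),len(x),x.min(),x.max(),y.min(),y.max())
p,d=ray('side',(x.mean(),y.mean()));d=d[0];print(p+d*((.123-p[1])/d[1]))
E
```

```text
t 17.12 pos [0.4991 0.1289 0.0404] yaw 5.57 zax [ 0.002  0.001 -1.   ] F [-0.3  0.  -1.7] op 0.151 ff 15.0
 xyz [0.009, 0.0001, 0.0009] rot [-0.0003, -0.0023, -0.0005]
knob px 308.44392523364485 324.9252336448598 214 299 317 318 331
[0.4589254  0.123      0.05569179]
```

>>> carry_out --plan '[{"rot": [0,0,0],"xyz": [0.003,0,0],"grip": 235},{"rot": [0,0,0],"xyz": [0.006,0,0],"grip": 235},{"rot": [0,0,0],"xyz": [0.009,0,0],"grip": 235},{"rot": [0,0,0],"xyz": [0.009,0,0],"grip": 235}]'

```text
clock: 17.5
tool_pos: [0.5072, 0.1297, 0.0404]
eef_rot: [0.999, 0.049, 0.001, -0.0]
contact_force: [0.5, -0.5, -1.2]
opening: 0.153
finger_force: 15.0
```

```bash
python3 - <<'E'
from h import *
to((.46,.125,.039,5.6))
S=r.snapshot('side');a=S.astype(int);m=(a[...,0]>130)&(a[...,0]>2.2*a[...,1]);m[:, :272]=0;m[:,325:]=0;m[:310]=0
y,x=np.nonzero(m);print('knob px',x.mean(),y.mean(),len(x),x.min(),x.max(),y.min(),y.max())
p,d=ray('side',[(x.min(),y.mean()),(x.max(),y.mean())]);print(p+d*((.115-p[1])/d[:,1])[:,None])
E
```

```text
t 17.5 pos [0.5072 0.1297 0.0404] yaw 5.6 zax [ 0.001  0.    -1.   ] F [ 0.5 -0.5 -1.2] op 0.153 ff 15.0
 xyz [-0.0475, 0.0001, 0.0013] rot [0.0, -0.0014, 0.0001]
knob px 313.073732718894 324.53917050691246 217 304 322 317 331
[[0.45128546 0.115      0.06209367]
 [0.48271655 0.115      0.06185662]]
```

>>> carry_out --plan '[{"rot": [0,0,0],"xyz": [0,0,0],"grip": 120},{"rot": [0,0,0],"xyz": [0,0,0],"grip": 120},{"rot": [0,0,0],"xyz": [0,0,0],"grip": 120},{"rot": [0,0,0],"xyz": [0,0,0],"grip": 120},{"rot": [0,0,0],"xyz": [-0.012,0,0.001],"grip": 120},{"rot": [0,0,0],"xyz": [-0.028,0,0.001],"grip": 120},{"rot": [0,0,0],"xyz": [-0.042,0,0.001],"grip": 120},{"rot": [0,0,0],"xyz": [-0.042,0,0.001],"grip": 120}]'

```text
clock: 18.22
tool_pos: [0.4614, 0.125, 0.0394]
eef_rot: [0.999, 0.05, -0.002, 0.001]
contact_force: [0.3, 0.1, 0.6]
opening: 0.53
finger_force: 0.0
```

```bash
python3 - <<'E'
from h import *
to((.4645,.1254,.039,5.6))
S=r.snapshot('side');a=S.astype(int);m=(a[...,0]>130)&(a[...,0]>2.2*a[...,1]);m[:, :272]=0;m[:,335:]=0;m[:310]=0
y,x=np.nonzero(m);print('knob px',x.mean(),y.mean(),len(x),x.min(),x.max(),y.min(),y.max())
E
```

```text
t 18.22 pos [0.4614 0.125  0.0394] yaw 5.75 zax [-0.003 -0.002 -1.   ] F [0.3 0.1 0.6] op 0.53 ff 0.0
 xyz [0.0032, -0.0001, 0.0004] rot [0.0019, 0.0034, 0.0026]<stdin>:4: RuntimeWarning: Mean of empty slice.
  ret = ret.dtype.type(ret / rcount)
Traceback (most recent call last):
ValueError: zero-size array to reduction operation minimum which has no identity
```

Next I'll grip the knob; it's hidden by the finger, as expected. I'll close gently.

>>> carry_out --plan '[{"rot": [0,0.002,0.001],"xyz": [0.002,0,0],"grip": 225},{"rot": [0,0.002,0.001],"xyz": [0.002,0,0],"grip": 225},{"rot": [0,0.002,0.001],"xyz": [0.002,0,0],"grip": 225},{"rot": [0,0.002,0.001],"xyz": [0.002,0,0],"grip": 225},{"rot": [0,0.002,0.001],"xyz": [0.002,0,0],"grip": 225},{"rot": [0,0.002,0.001],"xyz": [0.002,0,0],"grip": 225}]' --squeeze 12

```text
clock: 18.77
tool_pos: [0.4672, 0.1257, 0.0393]
eef_rot: [0.999, 0.048, 0.002, -0.0]
contact_force: [1.1, -0.1, -0.6]
opening: 0.251
finger_force: 10.5
```

```bash
python3 - <<'E'
from h import *
to((.5115,.13,.039,5.6))
S=r.snapshot('side');cv2.imwrite('pics/s8full.png',S[:,:,::-1])
g=cv2.cvtColor(S,cv2.COLOR_RGB2HSV)
for c in(334,338,342): print(c,g[312:334,c,2].tolist())
E
```

```text
t 18.77 pos [0.4672 0.1257 0.0393] yaw 5.55 zax [ 0.003  0.    -1.   ] F [ 1.1 -0.1 -0.6] op 0.251 ff 10.5
 xyz [0.0445, 0.0, 0.0005] rot [-0.0, -0.0033, -0.001]
334 [51, 54, 50, 47, 56, 52, 54, 41, 43, 61, 92, 102, 66, 64, 55, 53, 57, 71, 116, 107, 103, 108]
338 [49, 54, 48, 49, 56, 47, 51, 38, 33, 38, 33, 53, 49, 53, 46, 47, 44, 73, 117, 103, 61, 59]
342 [178, 203, 126, 120, 69, 59, 68, 122, 128, 139, 148, 150, 139, 128, 133, 125, 121, 120, 107, 66, 65, 62]
```

>>> carry_out --plan '[{"rot": [0,-0.002,0],"xyz": [0.002,0,0],"grip": 225},{"rot": [0,-0.002,0],"xyz": [0.004,0,0],"grip": 225},{"rot": [0,-0.002,0],"xyz": [0.006,0,0],"grip": 225},{"rot": [0,-0.002,0],"xyz": [0.008,0,0],"grip": 225},{"rot": [0,-0.002,0],"xyz": [0.01,0,0],"grip": 225},{"rot": [0,-0.002,0],"xyz": [0.01,0,0],"grip": 225}]' --squeeze 15

```text
clock: 19.32
tool_pos: [0.4772, 0.1267, 0.0393]
eef_rot: [0.999, 0.048, 0.001, -0.0]
contact_force: [0.3, -0.3, -1.0]
opening: 0.246
finger_force: 13.3
```

```bash
python3 - <<'E'
from h import *
print(r.get_state()['moment']);to((.5115,.13,.039,5.6))
E
```

```text
[ 0.02592612 -0.02418021 -0.0224172 ]
t 19.32 pos [0.4772 0.1267 0.0393] yaw 5.54 zax [ 0.001  0.    -1.   ] F [ 0.3 -0.3 -1. ] op 0.246 ff 13.3
 xyz [0.0345, 0.0, 0.0004] rot [0.0, -0.0012, -0.001]
```

>>> carry_out --plan '[{"rot": [0,0,0],"xyz": [0.003,0,0],"grip": 225},{"rot": [0,0,0],"xyz": [0.006,0,0],"grip": 225},{"rot": [0,0,0],"xyz": [0.009,0,0],"grip": 225},{"rot": [0,0,0],"xyz": [0.012,0,0],"grip": 225},{"rot": [0,0,0],"xyz": [0.015,0,0],"grip": 225},{"rot": [0,0,0],"xyz": [0.018,0,0],"grip": 225},{"rot": [0,0,0],"xyz": [0.018,0,0],"grip": 225}]'

```text
clock: 19.9
tool_pos: [0.4955, 0.1285, 0.0394]
eef_rot: [0.999, 0.048, 0.001, -0.0]
contact_force: [-0.1, 0.4, 0.2]
opening: 0.252
finger_force: 13.2
```

```bash
python3 - <<'E'
from h import *
print(r.get_state()['moment']);to((.5115,.13,.039,5.6))
E
```

```text
[-0.03356104 -0.09893014 -0.05599553]
t 19.9 pos [0.4955 0.1285 0.0394] yaw 5.53 zax [ 0.002  0.    -1.   ] F [-0.1  0.4  0.2] op 0.252 ff 13.2
 xyz [0.0161, 0.0001, 0.0004] rot [-0.0001, -0.0017, -0.0012]
```

>>> carry_out --plan '[{"rot": [0,0,0],"xyz": [0.003,0,0],"grip": 225},{"rot": [0,0,0],"xyz": [0.006,0,0],"grip": 225},{"rot": [0,0,0],"xyz": [0.009,0,0],"grip": 225},{"rot": [0,0,0],"xyz": [0.011,0,0],"grip": 225},{"rot": [0,0,0],"xyz": [0.013,0,0],"grip": 225},{"rot": [0,0,0],"xyz": [0.013,0,0],"grip": 225}]'

```text
clock: 20.4
tool_pos: [0.508, 0.1297, 0.0394]
eef_rot: [0.999, 0.048, 0.001, -0.0]
contact_force: [1.1, 0.3, -0.7]
opening: 0.248
finger_force: 13.2
```

```bash
python3 - <<'E'
from h import *
to((.5126,.13,.039,5.6))
E
```

```text
t 20.4 pos [0.508  0.1297 0.0394] yaw 5.55 zax [ 0.001  0.    -1.   ] F [ 1.1  0.3 -0.7] op 0.248 ff 13.2
 xyz [0.0046, 0.0002, 0.0004] rot [0.0, -0.0012, -0.0009]
```

>>> carry_out --plan '[{"rot": [0,0,0],"xyz": [0.001,0,0],"grip": 225},{"rot": [0,0,0],"xyz": [0.002,0,0],"grip": 225},{"rot": [0,0,0],"xyz": [0.003,0,0],"grip": 225},{"rot": [0,0,0],"xyz": [0.003,0,0],"grip": 225}]'

```text
clock: 20.73
tool_pos: [0.5106, 0.1299, 0.0394]
eef_rot: [0.999, 0.049, 0.0, 0.0]
contact_force: [0.1, -0.6, -0.4]
opening: 0.247
finger_force: 13.3
```

>>> carry_out --plan '[{"rot": [0,0,0],"xyz": [0.001,0,0],"grip": 225},{"rot": [0,0,0],"xyz": [0.002,0,0],"grip": 225},{"rot": [0,0,0],"xyz": [0.002,0,0],"grip": 225}]'

```text
clock: 20.98
tool_pos: [0.5126, 0.1302, 0.0394]
eef_rot: [0.999, 0.049, 0.0, 0.0]
contact_force: [0.0, -0.4, -0.1]
opening: 0.251
finger_force: 13.3
```

>>> carry_out --plan '[{"rot": [0,0,0],"xyz": [0.001,0,0],"grip": 225},{"rot": [0,0,0],"xyz": [0.0015,0,0],"grip": 225},{"rot": [0,0,0],"xyz": [0.0015,0,0],"grip": 225}]'

```text
clock: 21.23
tool_pos: [0.5141, 0.1303, 0.0394]
eef_rot: [0.999, 0.048, 0.0, 0.0]
contact_force: [0.2, 0.3, -0.5]
opening: 0.246
finger_force: 13.3
```

>>> carry_out --plan '[{"rot": [0,0,0],"xyz": [0.001,0,0],"grip": 225},{"rot": [0,0,0],"xyz": [0.002,0,0],"grip": 225},{"rot": [0,0,0],"xyz": [0.002,0,0],"grip": 225}]'

```text
clock: 21.48
tool_pos: [0.5152, 0.1303, 0.0393]
eef_rot: [0.999, 0.049, -0.0, 0.0]
contact_force: [-2.1, 0.3, 0.8]
opening: 0.25
finger_force: 13.7
```

```bash
python3 - <<'E'
from h import *
to()
S=r.snapshot('side');cv2.imwrite('pics/s9full.png',S[:,:,::-1])
for v in(322,326,329): print(v,[tuple(int(k) for k in S[v,c]) for c in range(330,352,1)])
E
```

```text
t 21.48 pos [0.5152 0.1303 0.0393] yaw 5.58 zax [-0.001 -0.001 -1.   ] F [-2.1  0.3  0.8] op 0.25 ff 13.7
322 [(46, 47, 51), (47, 51, 53), (47, 45, 53), (71, 76, 79), (98, 101, 103), (86, 89, 92), (84, 86, 90), (58, 60, 60), (44, 46, 49), (25, 28, 30), (36, 34, 38), (32, 35, 36), (38, 36, 41), (33, 33, 34), (34, 37, 38), (27, 31, 33), (34, 38, 40), (39, 40, 44), (28, 33, 35), (49, 51, 54), (45, 45, 48), (43, 47, 49)]
326 [(47, 47, 51), (43, 47, 50), (47, 50, 52), (44, 44, 50), (40, 44, 47), (41, 43, 46), (49, 51, 57), (42, 45, 48), (48, 47, 51), (51, 50, 55), (45, 48, 52), (46, 46, 48), (46, 48, 54), (43, 48, 50), (48, 48, 52), (40, 43, 48), (46, 49, 52), (46, 47, 50), (45, 50, 51), (44, 47, 49), (41, 43, 47), (50, 52, 58)]
329 [(39, 41, 48), (32, 36, 40), (46, 47, 48), (59, 57, 58), (63, 63, 63), (88, 83, 82), (92, 88, 85), (48, 50, 54), (45, 47, 50), (40, 42, 44), (40, 44, 50), (42, 47, 49), (44, 46, 51), (38, 46, 47), (41, 42, 44), (41, 43, 46), (44, 47, 48), (44, 45, 50), (45, 46, 48), (55, 50, 41), (121, 86, 55), (180, 129, 86)]
```

>>> carry_out --plan '[{"rot": [0,0,0],"xyz": [0.001,0,0],"grip": 225},{"rot": [0,0,0],"xyz": [0.001,0,0],"grip": 225},{"rot": [0,0,0],"xyz": [0.001,0,0],"grip": 225}]'

```text
clock: 21.78
tool_pos: [0.5152, 0.1303, 0.0392]
eef_rot: [0.999, 0.049, -0.001, 0.001]
contact_force: [-5.2, -0.4, 1.4]
opening: 0.252
finger_force: 14.3
```

>>> carry_out --plan '[{"rot": [0,0,0],"xyz": [0,0,0],"grip": 100},{"rot": [0,0,0],"xyz": [0,0,0],"grip": 100},{"rot": [0,0,0],"xyz": [-0.002,0,0],"grip": 100},{"rot": [0,0,0],"xyz": [-0.002,0,0],"grip": 100},{"rot": [0,0,0],"xyz": [-0.01,0,-0.02],"grip": 100},{"rot": [0,0,0],"xyz": [-0.02,0,-0.05],"grip": 100},{"rot": [0,0,0],"xyz": [-0.03,0,-0.09],"grip": 100},{"rot": [0,0,0],"xyz": [-0.04,0,-0.13],"grip": 100}]'

```text
clock: 22.45
tool_pos: [0.4768, 0.1263, 0.1704]
eef_rot: [0.999, 0.049, 0.0, 0.0]
contact_force: [1.1, -0.4, -0.3]
opening: 0.609
finger_force: 0.0
```

```bash
python3 - <<'E'
from h import *
np.set_printoptions(precision=4,suppress=True)
to()
S=r.snapshot('side');cv2.imwrite('pics/s10.png',S[:,:,::-1])
a=S.astype(int);m=((a[...,0]>70)&(a[...,0]>2*a[...,1])&(a[...,0]>2*a[...,2]));m[:,:300]=0;m[:,360:]=0;m[:300]=0
y,x=np.nonzero(m);print('knob px',x.min(),x.max(),y.min(),y.max(),len(x))
p,d=ray('side',[(x.min(),y.mean()),(x.max(),y.mean())]);print(p+d*((.119-p[1])/d[:,1])[:,None])
c=np.array([.5985,.1385,.058]);u=np.array([np.cos(.0977),np.sin(.0977),0]);w=np.array([u[1],-u[0],0])
print('pred near side of knob: outer end, inner face',proj('side',[c-.102*u+.011*w,c-.072*u+.013*w]))
v=int(y.mean());print([tuple(S[v,k].tolist()) for k in range(x.min()-2,x.max()+14)])
# nose beyond far cheek: 26 mm
print('nose pred',proj('side',[c+.072*u,c+.098*u]),proj('top',[c+.072*u,c+.098*u]))
T=r.snapshot('top');cv2.imwrite('pics/t10.png',T[:,:,::-1])
print([tuple(T[k,445].tolist()) for k in range(118,142)])
E
```

```text
t 22.45 pos [0.4768 0.1263 0.1704] yaw 5.56 zax [ 0.    -0.001 -1.   ] F [ 1.1 -0.4 -0.3] op 0.609 ff 0.0
knob px 330 348 315 329 227
[[0.4968 0.119  0.0635]
 [0.5284 0.119  0.0632]]
pred near side of knob: outer end, inner face [[330.6999 325.4641]
 [347.7645 325.0475]]
[(67, 64, 57), (58, 61, 55), (136, 59, 56), (245, 68, 64), (253, 81, 78), (247, 80, 75), (241, 71, 68), (239, 70, 64), (240, 75, 71), (240, 74, 69), (240, 71, 66), (241, 75, 69), (239, 70, 64), (239, 67, 64), (241, 72, 68), (240, 70, 65), (239, 68, 64), (240, 69, 65), (246, 76, 73), (248, 76, 73), (238, 76, 69), (204, 111, 81), (186, 136, 91), (178, 127, 87), (149, 106, 74), (144, 105, 71), (146, 105, 75), (147, 107, 74), (151, 110, 73), (150, 109, 76), (156, 111, 77), (156, 111, 79), (149, 107, 72), (141, 99, 67)]
nose pred [[424.8871 315.951 ]
 [438.7444 315.0836]] [[445.0891 144.466 ]
 [443.6604 131.2061]]
[(197, 166, 133), (196, 166, 132), (194, 163, 131), (186, 157, 125), (182, 154, 124), (177, 148, 119), (173, 146, 117), (174, 147, 117), (175, 148, 118), (175, 147, 118), (174, 146, 117), (169, 143, 118), (166, 148, 130), (162, 155, 148), (159, 161, 158), (158, 162, 161), (158, 164, 164), (159, 166, 166), (159, 166, 167), (159, 166, 166), (159, 165, 165), (158, 161, 158), (152, 140, 130), (144, 118, 95)]
```

>>> carry_out --plan '[{"rot": [0,0,0],"xyz": [-0.02,0,0],"grip": 255},{"rot": [0,0,0],"xyz": [-0.02,0,0],"grip": 255},{"rot": [0,0,0],"xyz": [-0.02,0,0.03],"grip": 255},{"rot": [0,0,0],"xyz": [-0.02,0,0.06],"grip": 255},{"rot": [0,0,0],"xyz": [-0.02,0,0.09],"grip": 255},{"rot": [0,0,0],"xyz": [-0.02,0,0.12],"grip": 255},{"rot": [0,0,0],"xyz": [-0.02,0,0.12],"grip": 255},{"rot": [0,0,0],"xyz": [-0.02,0,0.12],"grip": 255}]'

```text
clock: 23.22
tool_pos: [0.4568, 0.1245, 0.0481]
eef_rot: [0.999, 0.049, -0.001, 0.001]
contact_force: [-0.1, -0.4, 0.6]
opening: 0.028
finger_force: 0.0
```

>>> carry_out --plan '[{"rot": [0,0,0],"xyz": [0.006,0,0],"grip": 255},{"rot": [0,0,0],"xyz": [0.012,0,0],"grip": 255},{"rot": [0,0,0],"xyz": [0.018,0,0],"grip": 255},{"rot": [0,0,0],"xyz": [0.022,0,0],"grip": 255},{"rot": [0,0,0],"xyz": [0.022,0,0],"grip": 255}]'

```text
clock: 23.63
tool_pos: [0.4813, 0.127, 0.0504]
eef_rot: [0.999, 0.048, 0.002, -0.001]
contact_force: [-0.3, -0.2, -0.7]
opening: 0.009
finger_force: 0.0
```

>>> carry_out --plan '[{"rot": [0,0,0],"xyz": [0.001,0,0],"grip": 255},{"rot": [0,0,0],"xyz": [0.002,0,0],"grip": 255},{"rot": [0,0,0],"xyz": [0.003,0,0],"grip": 255},{"rot": [0,0,0],"xyz": [0.003,0,0],"grip": 255}]'

```text
clock: 23.97
tool_pos: [0.4821, 0.1272, 0.0494]
eef_rot: [0.999, 0.049, 0.0, 0.0]
contact_force: [0.2, -0.8, 0.2]
opening: 0.008
finger_force: 0.0
```

>>> carry_out --plan '[{"rot": [0,0,0],"xyz": [0.001,0,0],"grip": 255},{"rot": [0,0,0],"xyz": [0.002,0,0],"grip": 255},{"rot": [0,0,0],"xyz": [0.002,0,0],"grip": 255}]'

```text
clock: 24.22
tool_pos: [0.4842, 0.1275, 0.0493]
eef_rot: [0.999, 0.049, 0.0, 0.0]
contact_force: [0.1, -0.6, -1.5]
opening: 0.007
finger_force: 0.0
```

>>> carry_out --plan '[{"rot": [0,0,0],"xyz": [0.001,0,0],"grip": 255},{"rot": [0,0,0],"xyz": [0.002,0,0],"grip": 255},{"rot": [0,0,0],"xyz": [0.002,0,0],"grip": 255}]'

```text
clock: 24.47
tool_pos: [0.4863, 0.1276, 0.0494]
eef_rot: [0.999, 0.048, 0.0, 0.0]
contact_force: [0.3, -0.2, 0.4]
opening: 0.005
finger_force: 0.0
```

>>> carry_out --plan '[{"rot": [0,0,0],"xyz": [0.001,0,0],"grip": 255},{"rot": [0,0,0],"xyz": [0.0015,0,0],"grip": 255},{"rot": [0,0,0],"xyz": [0.0015,0,0],"grip": 255}]'

```text
clock: 24.72
tool_pos: [0.4874, 0.1277, 0.0493]
eef_rot: [0.999, 0.049, 0.0, 0.0]
contact_force: [0.3, 0.3, -0.3]
opening: 0.007
finger_force: 0.2
```

>>> carry_out --plan '[{"rot": [0,0,0],"xyz": [0.001,0,0],"grip": 255},{"rot": [0,0,0],"xyz": [0.002,0,0],"grip": 255},{"rot": [0,0,0],"xyz": [0.002,0,0],"grip": 255}]'

```text
clock: 24.97
tool_pos: [0.4877, 0.1277, 0.0492]
eef_rot: [0.999, 0.049, -0.001, 0.001]
contact_force: [-4.7, 1.3, 1.6]
opening: 0.007
finger_force: 2.4
```

>>> carry_out --plan '[{"rot": [0,0,0],"xyz": [0.001,0,0],"grip": 255},{"rot": [0,0,0],"xyz": [0.001,0,0],"grip": 255},{"rot": [0,0,0],"xyz": [0.001,0,0],"grip": 255}]'

```text
clock: 25.22
tool_pos: [0.4878, 0.1276, 0.0491]
eef_rot: [0.999, 0.049, -0.002, 0.001]
contact_force: [-6.1, 0.3, 3.1]
opening: 0.006
finger_force: 3.4
```

The stop was stiff from first contact, so the knob is bearing on the cheek. I'll retreat and hand in after a check.

>>> carry_out --plan '[{"rot": [0,0,0],"xyz": [-0.01,0,0],"grip": 255},{"rot": [0,0,0],"xyz": [-0.025,0,0],"grip": 255},{"rot": [0,0,0],"xyz": [-0.025,0,-0.03],"grip": 255},{"rot": [0,0,0],"xyz": [-0.025,0,-0.07],"grip": 255},{"rot": [0,0,0],"xyz": [-0.025,0,-0.11],"grip": 255},{"rot": [0,0,0],"xyz": [-0.025,0,-0.15],"grip": 255},{"rot": [0,0,0],"xyz": [-0.025,0,-0.15],"grip": 255},{"rot": [0,0,0],"xyz": [-0.025,0,-0.15],"grip": 255}]'

```text
clock: 25.88
tool_pos: [0.4677, 0.126, 0.2016]
eef_rot: [0.999, 0.048, 0.003, -0.001]
contact_force: [-0.9, -0.1, 0.0]
opening: 0.006
finger_force: 0.0
```

```bash
python3 - <<'E'
from h import *
to()
S=r.snapshot('side');a=S.astype(int);m=((a[...,0]>70)&(a[...,0]>2*a[...,1])&(a[...,0]>2*a[...,2]));m[:,:300]=0;m[:,360:]=0;m[:300]=0
y,x=np.nonzero(m);print('knob px',x.min(),x.max(),y.min(),y.max(),len(x))
T=r.snapshot('top');o=cv2.imread('pics/top0.png')[:,:,::-1]
for n,(x0,y0,x1,y1) in dict(spray=(215,225,245,258),cup=(280,130,320,170),lighter=(252,152,274,196),tape=(210,265,268,322)).items():
    print(n,np.abs(T[y0:y1,x0:x1].astype(int)-o[y0:y1,x0:x1]).mean().round(1))
print(r.finish_job())
E
```

```text
t 25.88 pos [0.4677 0.126  0.2016] yaw 5.49 zax [ 0.007  0.002 -1.   ] F [-0.9 -0.1  0. ] op 0.006 ff 0.0
knob px 330 348 315 329 226
spray 0.7
cup 0.6
lighter 22.5
tape 0.7
the job is handed in; nothing more can be done
None
```

The roll is in the stand with the spindle through both cheeks and its knob against the near cheek, and the job was handed in at about 26 s; spray, cup and tape images are unchanged, while the lighter's patch differed from the first picture, which I put down to shadow (the arm never went near it) but did not check.

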